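Weigh the reference pail and mark the dial

ROBOT

A 6-joint arm with a two-finger parallel gripper is mounted at the origin on a cart in front of the work surface, level with it; the furniture and walls round the work are solid. World frame = base frame: x ahead of the robot, y to its left, z up, the work surface at z = 0. Lengths are in mm, angles in rad, forces in N, time in s.
With the tool pointing down it reaches from about 350 to 975 mm from the base axis. Payload 7.1 kg.
Tool frame: the origin (TCP) lies between the finger pads; the fingertips stand 8 mm ahead of it and the grasp point (between the pads) lies 11 mm behind it; x points along the fingers, y is the direction in which the jaws open and shut, and the axes are right-handed (so a half turn about x gives the same grasp; the last joint's range is limited). The gripper opens to 88 mm and grips with 3 to 60 N. Pads are 20 mm wide; open, the fingers measure 115 mm over their backs; the gripper's body (75 mm by 178 mm) begins 61 mm behind the grasp point.
Start: joints at [1.119, 0.423, 1.63, -0, 1.089, -0.019], TCP at [262.101, 567.369, 192.975] pointing down, gripper open.
Joint ranges: [-3, 3], [-0.9, 2.11], [0.09, 2.58], [-1.31, 4.45], [0.11, 2.69], [-2.54, 2.54]. Speed limits (rad/s): [2.39, 2.39, 3.01, 3.14, 3.14, 3.14].

INTERFACE

Orientations are given as a rotation vector (axis times angle).
In Python, from workcell import ctrl gives the robot as it stands.
- The arm moves only by the tool apply_moves, never from a script. Its argument "increments" is a list of rows, each an object with "gripper": the opening in per cent of the stroke, from 0 (shut) to 100 (fully open); "delta_pos": the shift along the tool's x, y, z in cm, a list of three; "dr": the turn, a rotation vector about the tool's x, y, z in rad, a list of three. In form: [{"gripper": gripper, "delta_pos": [dx, dy, dz], "dr": [ax, ay, az]}, ...]. A call has exactly 5 rows; each row shifts and turns the commanded pose from where the row before left it, along the tool's axes as they then stand; what a row does not reach is not made up. A row lasts 1/12 s, in which the tool goes at most 41.7 mm and 7.16 degrees, less where a joint would pass 70% of its speed; a pose out of reach is approached as far as the arm can. A call with a gripper value outside its range is refused whole. The fingers move at their own pace and stop on an object; the grip force is fixed at half the most. Time passes only in rows, so rows that do not move let the fingers close, or fill a call up. It gives the time, the measured TCP pose, the force and the opening at its end, in the units of the state.
- ctrl.get_obs(): the state, without advancing time (a new reading comes with each control period).
- ctrl.get_image(name): name is "scene" or "side" or "wrist"; returns a dict with "img" (400x640x3 uint8, red, green, blue), "range_z" (400x640 float32, mm along the optical axis (not along the pixel's ray), 0 where there is no reading), "mtx" (3x3 intrinsics, pixels), "rvec" (rotation vector, rad) and "tvec" (3), from world to camera coordinates, as OpenCV has them. Camera axes: x right, y down, z forward; pixel columns grow to the right and rows downward; lengths in mm; the calibration is good to about 2 mm. A picture is of the moment at which its call begins.
- ctrl.close_job(): hands the job in, once; it reports no verdict.
The state is a dict: "t": time; "qpos": joint angles; "qvel": joint speeds; "joint_torque": joint torques, N m; "ee_pos": TCP position; "orientation": TCP orientation; "ft_force": force on the tool from outside, world axes, zero at the start; "moment": the same for the moment, N m; "width": finger opening in mm.
Only numpy, scipy, OpenCV 4.12 (cv2) and the standard library are available. Lean on these libraries where they do the work, as an engineer would, in place of code of your own. Each camera call takes 0.05 s, during which the arm holds its last target. There are 200 camera calls.

TASK

Hang the steel pail of sweets, without tipping it, on the spring scale's hook by the raised middle of its handle: lower it slowly, without dragging the hook to its bottom stop, and let go only when the spring bears the whole weight and no more, so that the pail hardly bobs (under 6 cm a second). Once it hangs still and the black needle has come to rest, turn the knob on the dial until the red set hand stands over the needle, to within one division, so that later pails can be filled to the same weight. Leave the pail hanging and the other things on the counter where they are.

Things in the scene. Friction and masses are not known exactly. Their poses are not given: they have to be found in the camera images.
- spring_scale: Fixed green column spring scale. Origin on the counter under the column's axis; x points from the hook to the column, z up. Foot 255 x 120 x 14 mm reaching 205 mm towards -x from the origin; column 44 x 48 mm; in front of it two guide rods with compression springs that carry the hook's carriage; on its top a round dial head facing straight up, 93 mm across, its face 304 mm above the counter. Nothing stands above the hook.
- scale_hook (a joint): Travel (m) of the sprung carriage that carries the hook: 0 unloaded, grows as the hook sinks, stop at 0.090. The spring takes 120 N per m; the movement is lightly damped and oscillates for 1 to 3 s after a disturbance. How heavy the pail is (under 0.9 kg) differs each time and cannot be seen, so neither can how far it will sink the hook: it has to be felt. Let go with more than about 0.6 N still in or against the fingers, it bobs too fast.
- hook_seat (a point): Lowest point of the V-shaped seat of the hook, on top of its 8 mm round steel wire, 155 mm in front (-x) of the column's axis and 247 mm above the counter while unloaded; it sinks with the hook. The wire lies in the scale's xz plane: from the column a level arm (top 16 mm above the seat) reaches forward to 137 mm from the column's axis, drops into the V, and rises to the upturned tip. Axes as the scale's.
- hook_tip (a point): Top of the hook's upturned tip, 19 mm in front (-x) of the seat and 23 mm above it; sinks with the hook.
- pail: Loose steel pail of sweets, 84 mm across the rim, 68 mm high, with a stiff upright wire handle (it does not fold) arching over it along the pail's y axis; origin at the centre of its underside, z up. The handle's top bar has its axis 128 mm above the underside and runs level from y = -40 to +40 mm except for a raised eye in the middle. The window between the rim (68 mm) and the bar is open along x.
- pail_eye (a point): Underside of the wire at the peak of the raised eye (an inverted V, y within 12 mm of the middle, 9 mm high, wire 7 mm thick) in the middle of the handle, 133.5 mm above the pail's underside: this rests in the hook's seat. Axes as the pail's.
- pail_grip (a point): Centre of the black handle grip on the pail's +y side, 28.5 mm from the middle and 128 mm above the underside: 11 mm thick (pail's x), 24 mm long (y), 14 mm high. An identical grip is on the -y side. To be pinched from above across its 11 mm.
- dial_centre (a point): Centre of the dial's face, on the column's axis. The divisions are 0.08 rad (about 50 g) apart, every fifth longer; zero lies towards the scale's +y (left seen from the hook's end, looking at the column), and values grow clockwise seen from above.
- dial_needle (a joint): Angle (rad) of the black needle under the set hand, clockwise from above, 0 at the zero mark; it moves 20 rad per m of hook travel.
- needle_tip (a point): Tip of the black needle, 37 mm from the dial's centre; its y axis points outward along the needle.
- set_hand (a joint): Angle (rad) of the red set hand, clockwise from above, 0 at the zero mark, turns from 0 to 2.1 and stays where it is left (friction 0.03 N m). It starts left beyond the coming reading.
- set_tip (a point): Tip of the red set hand, 39 mm from the dial's centre, just above the needle; its y axis points outward along the hand.
- set_knob (a point): Top centre of the black fluted round knob that carries the set hand: 27 mm across, its grip reaching from 6 to 30 mm above the dial's face (this point is 30 mm above the face, on the dial's axis).
- gift_box: Loose kraft gift box, 66 x 66 x 48 mm, bystander; origin at the centre of its underside.
- choc_bar: Loose chocolate bar, 64 x 140 x 12 mm, bystander; origin at the centre of its underside.
- sweet_tin: Loose round sweet tin, 65 mm across, 40 mm high, bystander; origin at the centre of its underside.
- stamp: Loose wooden hand stamp, 32 x 44 x 65 mm, bystander; origin at the centre of its underside.
- scoop: Loose steel sweet scoop with a wooden handle, 58 x 182 x 26 mm, bystander; origin at the centre of its underside.

How it is judged (in metres and radians):
On the way, in this order (a step that is already met when the one before it is completed fails the run):
1. the pail hangs on the hook, let go, and has come to rest (distance between pail_eye and hook_seat below 0.012 m and value of joint scale_hook above 0.015 m and contact force between the fingers and pail below 0.05 N and linear speed of pail below 0.02 m/s), for 0.5 s.
2. the red set hand stands over the needle and the knob is let go (angle between the y axis of set_tip and the y axis of needle_tip, either way round below 0.08 rad and contact force between the fingers and set_hand below 0.05 N), for 0.2 s.
At the end, for the whole second after the job is handed in: The pail hangs freely and at rest on the scale's hook, the eye of its handle in the seat (within 12 mm) and the pail upright to 0.2 rad (slower than 0.02 m/s), its weight on the spring, and the red set hand stands over the black needle within one division (0.08 rad) (distance between pail_eye and hook_seat below 0.012 m and value of joint scale_hook above 0.015 m and angle between pail's own z axis and vertical below 0.2 rad and linear speed of pail below 0.02 m/s and angle between the y axis of set_tip and the y axis of needle_tip, either way round below 0.08 rad); the robot touches nothing.
It fails at once if the hook with the pail on it is let down or up faster than 0.15 m/s, or the bare hook snaps back faster than 0.4 m/s ((velocity of joint scale_hook above 0.15 m/s and linear speed of pail above 0.15 m/s) or (velocity of joint scale_hook below -0.15 m/s and linear speed of pail above 0.15 m/s) or velocity of joint scale_hook below -0.4 m/s).
It fails at once if the pail bobs as it is let go: free of the fingers, it and the hook move up or down together faster than 0.06 m/s (contact force between the fingers and pail below 0.05 N and linear speed of pail above 0.06 m/s and (velocity of joint scale_hook above 0.06 m/s or velocity of joint scale_hook below -0.06 m/s)).
It fails at once if the hook is dragged to its bottom stop (beyond 85 mm) (value of joint scale_hook above 0.085 m).
It fails at once if the pail is tipped by more than 0.6 rad (angle between pail's own z axis and vertical above 0.6 rad).
It fails at once if a bystander is moved by more than 30 mm (distance of any of gift_box, choc_bar, sweet_tin, stamp, scoop from where it was at the start of the episode above 0.03 m).
It also fails if it takes over 58 s, if anything falls off the work surface, if the arm or the gripper's body presses on something with over 40 N, if the wrist force passes 120 N, or if a joint passes its speed limit or range.

## Working session

There is one attempt and no reset: what is moved stays moved. The work goes in short steps, Python scripts to look and compute and a tool call to move; the robot and the scene stay as the last step left them, time stands still between calls to the robot, and variables do not carry over. Pictures are saved under pics/ and viewed, about 8 in all and at most 12, crops included, and the job is handed in when it is done.

Besides the shell and the picture viewer there is one more tool, called after "Request:" by a JSON object that holds its "method" and its "body", one argument or row to a line. apply_moves: Moves the arm, as the interface text tells. Its arguments: {"type":"object","properties":{"increments":{"type":"array","items":{"type":"object","properties":{"gripper":{"type":"number"},"delta_pos":{"type":"array","items":{"type":"number"}},"dr":{"type":"array","items":{"type":"number"}}}}}},"required":["increments"]}

```bash
mkdir -p pics; ls
cat > h.py <<'E'
import numpy as np, cv2
from scipy.spatial.transform import Rotation as R
from workcell import ctrl
def cam(n):
    d=ctrl.get_image(n); d['R']=R.from_rotvec(np.ravel(d['rvec'])).as_matrix(); d['t']=np.ravel(d['tvec']); d['K']=np.array(d['mtx']); return d
def cloud(d):
    z=d['range_z']; v,u=np.mgrid[:z.shape[0],:z.shape[1]]; K=d['K']
    p=np.stack([(u-K[0,2])/K[0,0]*z,(v-K[1,2])/K[1,1]*z,z],-1)
    w=(p-d['t'])@d['R']; w[z<=0]=np.nan; return w
def ray(d,u,v,zp):
    r=d['R'].T@np.linalg.solve(d['K'],[u,v,1]); c=-d['R'].T@d['t']; return c+r*(zp-c[2])/r[2]
def proj(d,p):
    q=d['K']@(d['R']@np.array(p,float)+d['t']); return q[:2]/q[2]
def save(n,im): cv2.imwrite('pics/'+n,cv2.cvtColor(np.ascontiguousarray(im),cv2.COLOR_RGB2BGR))
def tool(dw): # world mm -> tool cm
    o=ctrl.get_obs(); return R.from_rotvec(o['orientation']).inv().apply(dw)/10
E
python3 - <<'E'
from h import *
o=ctrl.get_obs(); print(o)
print(R.from_rotvec(o['orientation']).as_matrix().round(3))
for n in ['scene','side','wrist']:
    d=cam(n); save(n+'0.png',d['img']); np.savez(n+'0.npz',**d); print(n,(-d['R'].T@d['t']).round())
E
```

```text
pics
{'t': 0.0, 'qpos': array([ 1.11896520e+00,  4.23856462e-01,  1.63068764e+00,  1.06807701e-06,
        1.08857907e+00, -1.89725369e-02]), 'qvel': array([ 0.00179398, -0.00093263,  0.00105631,  0.00174599, -0.00123153,
        0.00019684]), 'joint_torque': array([-1.28301454e-03, -5.44629908e+01, -2.73660386e+01,  6.42757863e-02,
        2.26599042e-02, -1.32224495e-04]), 'ee_pos': array([261.86655394, 566.83601517, 192.19289762]), 'orientation': array([ 0.33832615,  1.54436449, -0.34067878]), 'ft_force': array([ 0.15970608, -0.23594874,  0.5142585 ]), 'moment': array([-0.02970318,  0.02491831, -0.01273561]), 'width': 87.83903987470619}
[[-0.001  0.419  0.908]
 [-0.001  0.908 -0.419]
 [-1.    -0.002 -0.   ]]
scene [-212. -724. 1403.]
side [  236. -1400.   764.]
wrist [195. 598. 383.]
```

View pics/scene0.png

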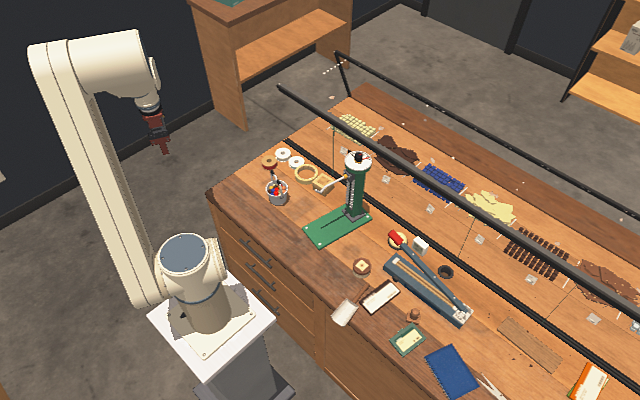

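View pics/side0.png

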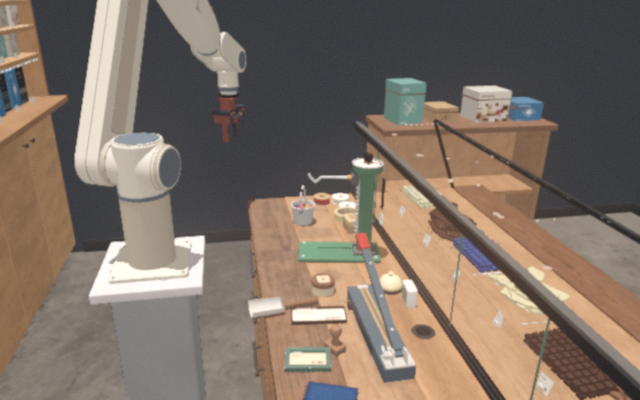

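The scene view shows the pail at about (277,192), the scale foot at (338,225), the dial at (357,158) and the hook at about (322,186). In the side view the pail is at (303,212), the hook at (315,180) and the dial at (367,165). I'll zoom in on both.

Run:
```python
from h import *
s=dict(np.load('scene0.npz')); t=dict(np.load('side0.npz'))
a=cv2.resize(s['img'][140:250,250:390],None,fx=4,fy=4,interpolation=cv2.INTER_CUBIC)
b=cv2.resize(t['img'][145:275,275:405],None,fx=2,fy=2,interpolation=cv2.INTER_CUBIC)
c=np.zeros((440,560+260,3),np.uint8); c[:440,:560]=a; c[:260,560:]=b
save('z0.png',c[:,:800])
for n,d in(('scene',s),('side',t)):
    w=cloud(d); hsv=cv2.cvtColor(d['img'],cv2.COLOR_RGB2HSV)
    g=(hsv[...,0]>65)&(hsv[...,0]<90)&(hsv[...,1]>90)
    foot=g&(abs(w[...,2]-14)<6); 
    f=w[foot]; f=f[(np.abs(f-np.nanmedian(f,0))<200).all(1)]
    print(n,len(f), cv2.minAreaRect(f[:,:2].astype(np.float32)))
    dial=(abs(w[...,2]-304)<6)&(hsv[...,1]<60)&(hsv[...,2]>150)
    q=w[dial]; print('dial',len(q),q.mean(0) if len(q) else '', q.min(0),q.max(0))
    m=(np.hypot(*(w[...,:2]-np.nanmedian(f,0)[:2]).transpose(2,0,1))<400)
    # pail: points near pixel
    u,v=((277,192) if n=='scene' else (303,212))
    sub=w[v-30:v+20,u-18:u+18].reshape(-1,3); sub=sub[(sub[:,2]>40)&(sub[:,2]<150)]
    rim=sub[(sub[:,2]>60)&(sub[:,2]<76)]
    print('rim',len(rim),rim.min(0),rim.max(0),cv2.minEnclosingCircle(rim[:,:2].astype(np.float32)))
    hb=sub[sub[:,2]>110]; print('handle',len(hb)); print(hb.round()[:30].tolist())
```

```text
scene 1196 ((568.0869140625, -45.60157775878906), (124.63728332519531, 252.1076202392578), 78.21479034423828)
dial 420 [534.98847574 -47.95225499 305.18328792] [-170.05669044 -702.14794158  298.04995939] [1065.29916608  444.05379541  309.98518647]
rim 183 [454.41737409 167.99997413  60.06313157] [539.68108113 261.71618046  75.93584576] ((495.8609313964844, 215.5282745361328), 48.47127151489258)
handle 57
[[505.0, 247.0, 139.0], [508.0, 244.0, 139.0], [504.0, 253.0, 130.0], [503.0, 245.0, 136.0], [505.0, 241.0, 138.0], [512.0, 244.0, 130.0], [507.0, 258.0, 118.0], [503.0, 246.0, 130.0], [502.0, 238.0, 136.0], [505.0, 236.0, 136.0], [509.0, 235.0, 134.0], [500.0, 242.0, 129.0], [502.0, 238.0, 131.0], [501.0, 232.0, 136.0], [507.0, 232.0, 131.0], [498.0, 234.0, 131.0], [503.0, 235.0, 127.0], [505.0, 230.0, 129.0], [498.0, 235.0, 125.0], [500.0, 232.0, 126.0], [500.0, 225.0, 131.0], [496.0, 213.0, 143.0], [495.0, 219.0, 134.0], [494.0, 212.0, 140.0], [498.0, 210.0, 139.0], [495.0, 214.0, 132.0], [497.0, 210.0, 133.0], [492.0, 204.0, 136.0], [495.0, 201.0, 137.0], [492.0, 204.0, 131.0]]
side 0 ((0.0, 0.0), (0.0, 0.0), 0.0)
dial 903 [ 444.0464557  -270.78304461  305.46602948] [-168.00084486 -968.25822296  298.02773903] [1054.25814023  385.35758391  309.98547333]
rim 197 [456.49603544 168.89450779  60.09949562] [541.4990818  263.22781743  74.64152448] ((497.00421142578125, 216.2115020751953), 50.732967376708984)
handle 50
  return np.nanmean(a, axis, out=out, keepdims=keepdims)
```

View pics/z0.png

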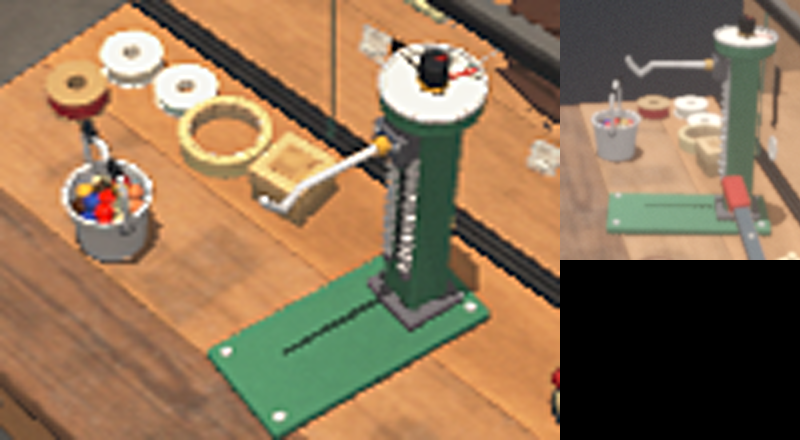

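View pics/wrist0.png

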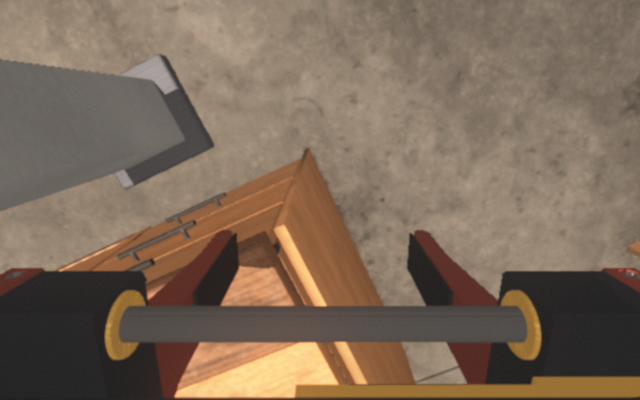

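Run:
```python
from h import *
s=dict(np.load('scene0.npz')); t=dict(np.load('side0.npz'))
P=[]
for n,d,box in(('scene',s,(325,385,140,180)),('side',t,(345,390,150,180))):
    w=cloud(d); hsv=cv2.cvtColor(d['img'],cv2.COLOR_RGB2HSV)
    u0,u1,v0,v1=box; m=np.zeros(hsv.shape[:2],bool); m[v0:v1,u0:u1]=1
    q=w[m&(hsv[...,1]<60)&(hsv[...,2]>150)&(abs(w[...,2]-304)<8)]
    print(n,'dial',len(q),cv2.minEnclosingCircle(q[:,:2].astype(np.float32)),q[:,2].mean())
    near=(abs(w[...,0]-500)<50)&(abs(w[...,1]-216)<60)
    h=w[near&(w[...,2]>122)&(w[...,2]<150)]; P.append(h)
    c=h[:,:2].mean(0); e=np.linalg.svd(h[:,:2]-c)[2][0]; print('bar',len(h),c,np.degrees(np.arctan2(e[1],e[0])),np.ptp((h[:,:2]-c)@e), 'z',h[:,2].mean())
w=cloud(s); hsv=cv2.cvtColor(s['img'],cv2.COLOR_RGB2HSV)
g=(hsv[...,0]>65)&(hsv[...,0]<90)&(hsv[...,1]>90)&(abs(w[...,2]-14)<6)
f=w[g][:,:2]; b=cv2.boxPoints(cv2.minAreaRect(f.astype(np.float32))); print('foot corners',b.round(1).tolist())
for n,d in(('scene',s),('side',t)):
    w=cloud(d)
    hk=w[(w[...,2]>235)&(w[...,2]<285)&(abs(w[...,0]-560)<120)&(abs(w[...,1]-20)<130)]
    print(n,'hook',len(hk)); 
    i=np.argsort(hk[:,1]); print(hk[i][-40::2].round().tolist())
np.seterr(all='ignore')
# tall map
wt=cloud(s).reshape(-1,3); wt=wt[(wt[:,2]>20)&(wt[:,2]<300)&(abs(wt[:,0]-550)<150)&(abs(wt[:,1]-80)<220)]
k=(wt[:,:2]//20*20).astype(int)
import collections
D=collections.defaultdict(float)
for a,z in zip(map(tuple,k),wt[:,2]): D[a]=max(D[a],z)
for y in range(300,-140,-20): print(y,[int(D.get((x,y),0)) for x in range(400,700,20)])
```

```text
scene dial 317 ((647.581787109375, -58.858245849609375), 48.36117172241211) 305.3479669305157
bar 50 [495.00361385 210.37209132] 72.88335113926324 85.62470663371688 z 132.9606392544836
side dial 237 ((650.1790771484375, -59.35871124267578), 48.6855583190918) 307.12546028957416
bar 40 [495.89890185 204.32053467] -108.55584024181653 84.47613610306412 z 133.07224563114366
foot corners [[289.70001220703125, -476.20001220703125], [706.2000122070312, -612.7000122070312], [1434.699951171875, 1610.0], [1018.0999755859375, 1746.5]]
scene hook 252
[[502.0, -35.0, 258.0], [606.0, -34.0, 271.0], [507.0, -34.0, 257.0], [517.0, -34.0, 265.0], [513.0, -33.0, 258.0], [498.0, -33.0, 249.0], [508.0, -33.0, 251.0], [518.0, -33.0, 258.0], [515.0, -31.0, 259.0], [501.0, -31.0, 250.0], [492.0, -30.0, 247.0], [478.0, -30.0, 263.0], [517.0, -29.0, 262.0], [513.0, -29.0, 260.0], [475.0, -28.0, 264.0], [509.0, -28.0, 256.0], [509.0, -27.0, 251.0], [477.0, -26.0, 271.0], [483.0, -24.0, 249.0], [488.0, -24.0, 255.0]]
side hook 469
[[607.0, -32.0, 274.0], [509.0, -31.0, 256.0], [491.0, -31.0, 254.0], [500.0, -30
[... 928 characters left out ...]
54, 51, 53, 55]
100 [0, 0, 0, 0, 0, 0, 0, 0, 0, 0, 0, 51, 51, 51, 53]
80 [0, 0, 0, 0, 0, 0, 0, 0, 0, 0, 0, 39, 45, 51, 51]
60 [0, 0, 0, 0, 0, 0, 0, 0, 0, 0, 0, 0, 0, 0, 0]
40 [0, 0, 0, 0, 0, 0, 0, 0, 0, 0, 0, 0, 0, 0, 0]
20 [0, 0, 0, 20, 0, 0, 0, 0, 0, 0, 0, 0, 0, 0, 0]
0 [0, 0, 0, 23, 20, 20, 0, 21, 21, 0, 21, 0, 0, 0, 0]
-20 [0, 0, 0, 21, 20, 22, 23, 0, 21, 0, 21, 299, 0, 0, 0]
-40 [0, 0, 0, 271, 261, 264, 264, 264, 260, 270, 292, 204, 25, 0, 0]
-60 [0, 0, 0, 21, 20, 23, 262, 267, 266, 273, 298, 299, 0, 0, 0]
-80 [0, 0, 24, 22, 0, 20, 0, 20, 21, 274, 299, 269, 246, 299, 0]
-100 [0, 0, 0, 0, 0, 0, 0, 21, 0, 25, 299, 298, 296, 299, 0]
-120 [0, 0, 0, 0, 0, 0, 0, 0, 20, 0, 0, 299, 299, 292, 0]
```

Request:
{"method": "apply_moves", "body": {
  "increments": [
    {"gripper":100,"delta_pos":[-0.25,-1.28,2.38],"dr":[0,0,0]},
    {"gripper":100,"delta_pos":[-0.25,-1.28,2.38],"dr":[0,0,0]},
    {"gripper":100,"delta_pos":[-0.25,-1.28,2.38],"dr":[0,0,0]},
    {"gripper":100,"delta_pos":[-0.25,-1.28,2.38],"dr":[0,0,0]},
    {"gripper":100,"delta_pos":[-0.25,-1.28,2.38],"dr":[0,0,0]}
  ]
}}

```text
t: 0.57
ee_pos: [343.7, 458.2, 205.3]
orientation: [0.339, 1.544, -0.34]
ft_force: [0.8, -0.1, 0.4]
width: 87.9
```

Request:
{"method": "apply_moves", "body": {
  "increments": [
    {"gripper":100,"delta_pos":[-0.25,-1.28,2.38],"dr":[0,0,0]},
    {"gripper":100,"delta_pos":[-0.25,-1.28,2.38],"dr":[0,0,0]},
    {"gripper":100,"delta_pos":[-0.25,-1.28,2.38],"dr":[0,0,0]},
    {"gripper":100,"delta_pos":[-0.25,-1.28,2.38],"dr":[0,0,0]},
    {"gripper":100,"delta_pos":[-0.25,-1.28,2.38],"dr":[0,0,0]}
  ]
}}

```text
t: 0.98
ee_pos: [425.0, 350.1, 217.9]
orientation: [0.339, 1.544, -0.34]
ft_force: [1.9, 0.1, 0.0]
width: 87.8
```

Request:
{"method": "apply_moves", "body": {
  "increments": [
    {"gripper":100,"delta_pos":[-0.25,-1.28,2.38],"dr":[0,0,0]},
    {"gripper":100,"delta_pos":[-0.25,-1.28,2.38],"dr":[0,0,0]},
    {"gripper":100,"delta_pos":[-0.25,-1.28,2.38],"dr":[0,0,0]},
    {"gripper":100,"delta_pos":[-0.25,-1.28,2.38],"dr":[0,0,0]},
    {"gripper":100,"delta_pos":[-0.25,-1.28,2.38],"dr":[0,0,0]}
  ]
}}

```text
t: 1.4
ee_pos: [506.1, 242.1, 230.4]
orientation: [0.339, 1.544, -0.34]
ft_force: [0.2, 0.1, 0.5]
width: 87.6
```

Request:
{"method": "apply_moves", "body": {
  "increments": [
    {"gripper":100,"delta_pos":[0,0,0],"dr":[0.096,0,0]},
    {"gripper":100,"delta_pos":[0,0,0],"dr":[0.096,0,0]},
    {"gripper":100,"delta_pos":[0,0,0],"dr":[0.096,0,0]},
    {"gripper":100,"delta_pos":[0,0,0],"dr":[0.096,0,0]},
    {"gripper":100,"delta_pos":[0,0,0],"dr":[0.096,0,0]}
  ]
}}

```text
t: 1.82
ee_pos: [505.5, 243.1, 230.2]
orientation: [0.716, 1.45, -0.717]
ft_force: [0.4, 0.2, 0.6]
width: 88.2
```

Request:
{"method": "apply_moves", "body": {
  "increments": [
    {"gripper":100,"delta_pos":[0,0,0],"dr":[0.096,0,0]},
    {"gripper":100,"delta_pos":[0,0,0],"dr":[0.096,0,0]},
    {"gripper":100,"delta_pos":[0,0,0],"dr":[0.096,0,0]},
    {"gripper":100,"delta_pos":[0,0,0],"dr":[0.096,0,0]},
    {"gripper":100,"delta_pos":[0,0,0],"dr":[0.096,0,0]}
  ]
}}

```text
t: 2.23
ee_pos: [505.5, 243.2, 230.2]
orientation: [1.08, 1.286, -1.081]
ft_force: [0.3, -1.2, 0.6]
width: 87.8
```

Request:
{"method": "apply_moves", "body": {
  "increments": [
    {"gripper":100,"delta_pos":[0,0,0],"dr":[0.096,0,0]},
    {"gripper":100,"delta_pos":[0,0,0],"dr":[0.096,0,0]},
    {"gripper":100,"delta_pos":[0,0,0],"dr":[0.096,0,0]},
    {"gripper":100,"delta_pos":[0,0,0],"dr":[0.096,0,0]},
    {"gripper":100,"delta_pos":[0,0,0],"dr":[0.096,0,0]}
  ]
}}

```text
t: 2.65
ee_pos: [505.4, 243.3, 230.2]
orientation: [1.431, 1.048, -1.432]
ft_force: [-0.1, 0.4, -0.1]
width: 87.6
```

Run:
```python
from h import *
d=cam('wrist'); save('w1.png',d['img']); np.savez('w1.npz',**d)
o=ctrl.get_obs(); print(o['t'],o['ee_pos'],R.from_rotvec(o['orientation']).as_matrix().round(3),o['ft_force'],o['qpos'])
w=cloud(d); m=(w[...,2]>120)&(w[...,2]<150)&(abs(w[...,0]-500)<60)&(abs(w[...,1]-216)<60)
h=w[m]; c=h[:,:2].mean(0); e=np.linalg.svd(h[:,:2]-c,full_matrices=False)[2][0]; s=(h[:,:2]-c)@e
print(len(h),c,np.degrees(np.arctan2(e[1],e[0])),s.min(),s.max(),c+e*(s.min()+s.max())/2)
dk=m&(d['img'].max(2)<60); g=w[dk]; print('dark',len(g))
if len(g):
    s=(g[:,:2]-c)@e
    for q in(g[s>0],g[s<0]): print(len(q),q.mean(0),q.min(0),q.max(0))
```

```text
2.7 [505.45176772 243.25219474 230.20671395] [[-0.001  0.952 -0.307]
 [-0.    -0.307 -0.952]
 [-1.    -0.     0.   ]] [-0.33961453  0.14662195  0.01295486] [4.27319021e-01 2.87367424e-01 1.73879753e+00 1.11488414e-05
 1.11598659e+00 7.39658842e-01]
948 [498.19983863 221.29669771] -107.52564851943882 -41.44346463764433 46.78160754480057 [497.39609393 218.75151857]
dark 481
209 [488.8628389  191.31419291 133.96054455] [482.26636984 180.18996421 129.94400955] [495.52911524 201.54671853 136.1300651 ]
272 [505.6404176  245.2024112  133.87615096] [499.12671471 233.73410396 131.3019549 ] [512.66798553 256.23476129 135.88573401]
```

View pics/w1.png

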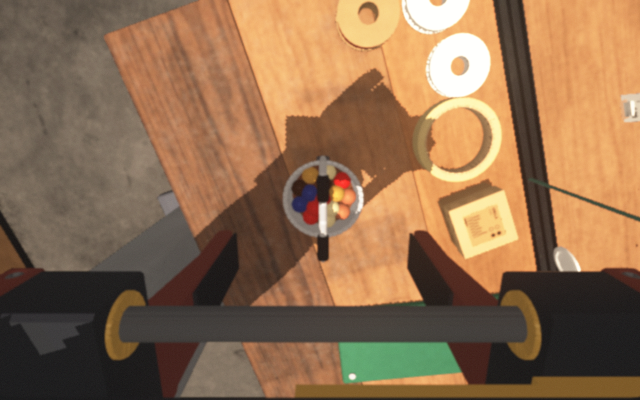

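Handle is vertical at u≈322, with grips at (322,188) and (322,246); the near one is the +y grip at (505.6, 245.2). I'll lower onto it.

Request:
{"method": "apply_moves", "body": {
  "increments": [
    {"gripper":100,"delta_pos":[1.6,0,-0.04],"dr":[0,0,0]},
    {"gripper":100,"delta_pos":[1.6,0,-0.04],"dr":[0,0,0]},
    {"gripper":100,"delta_pos":[1.6,0,-0.04],"dr":[0,0,0]},
    {"gripper":100,"delta_pos":[1.6,0,-0.04],"dr":[0,0,0]},
    {"gripper":100,"delta_pos":[1.6,0,-0.04],"dr":[0,0,0]}
  ]
}}

```text
t: 3.12
ee_pos: [506.1, 245.2, 149.7]
orientation: [1.426, 1.052, -1.427]
ft_force: [0.2, -0.1, -0.3]
width: 87.4
```

Request:
{"method": "apply_moves", "body": {
  "increments": [
    {"gripper":60,"delta_pos":[1.0,0,0],"dr":[-0.01,0,0]},
    {"gripper":40,"delta_pos":[1.0,0,0],"dr":[0,0,0]},
    {"gripper":40,"delta_pos":[0.8,0,0],"dr":[0,0,0]},
    {"gripper":40,"delta_pos":[0.5,0,0],"dr":[0,0,0]},
    {"gripper":40,"delta_pos":[0,0,0],"dr":[0,0,0]}
  ]
}}

```text
t: 3.53
ee_pos: [505.8, 245.0, 116.6]
orientation: [1.42, 1.057, -1.422]
ft_force: [0.3, -0.5, 0.9]
width: 57.6
```

```bash
cat >> h.py <<'E'
def ft(k=10):
    a=[]
    for _ in range(k):
        ctrl.get_image('side'); o=ctrl.get_obs(); a.append(np.r_[o['ft_force'],o['moment']])
    a=np.array(a); return a.mean(0).round(3),(a.std(0)/k**.5).round(3),a[:,2].round(2)
E
python3 - <<'E'
from h import *
print(ft()); o=ctrl.get_obs(); print(o['t'],o['ee_pos'],o['width'])
E
```

```text
(array([ 0.038, -0.052,  0.11 , -0.063,  0.09 ,  0.012]), array([0.196, 0.182, 0.171, 0.011, 0.008, 0.009]), array([-0.89,  0.27, -0.08, -0.45,  0.69, -0.18,  0.19,  0.95, -0.1 ,
        0.71]))
4.0333 [506.39635129 245.32398049 117.77299996] 35.38511661426943
```

Request:
{"method": "apply_moves", "body": {
  "increments": [
    {"gripper":0,"delta_pos":[0,0,0],"dr":[0,0,0]},
    {"gripper":0,"delta_pos":[0,0,0],"dr":[0,0,0]},
    {"gripper":0,"delta_pos":[0,0,0],"dr":[0,0,0]},
    {"gripper":0,"delta_pos":[0,0,0],"dr":[0,0,0]},
    {"gripper":0,"delta_pos":[0,0,0],"dr":[0,0,0]}
  ]
}}

```text
t: 4.45
ee_pos: [506.2, 245.2, 117.5]
orientation: [1.421, 1.057, -1.421]
ft_force: [-0.7, -0.7, 0.2]
width: 5.0
```

Request:
{"method": "apply_moves", "body": {
  "increments": [
    {"gripper":0,"delta_pos":[0,0,0],"dr":[0,0,0]},
    {"gripper":0,"delta_pos":[0,0,0],"dr":[0,0,0]},
    {"gripper":0,"delta_pos":[0,0,0],"dr":[0,0,0]},
    {"gripper":0,"delta_pos":[-0.1,0,0],"dr":[0,0,0]},
    {"gripper":0,"delta_pos":[-0.2,0,0],"dr":[0,0,0]}
  ]
}}

```text
t: 4.87
ee_pos: [506.1, 245.2, 120.4]
orientation: [1.421, 1.057, -1.421]
ft_force: [-0.0, -0.5, 0.3]
width: 0.6
```

Request:
{"method": "apply_moves", "body": {
  "increments": [
    {"gripper":0,"delta_pos":[-0.4,0,0],"dr":[0,0,0]},
    {"gripper":0,"delta_pos":[-0.5,0,0],"dr":[0,0,0]},
    {"gripper":0,"delta_pos":[-0.6,0,0],"dr":[0,0,0]},
    {"gripper":0,"delta_pos":[-0.4,0,0],"dr":[0,0,0]},
    {"gripper":0,"delta_pos":[-0.2,0,0],"dr":[0,0,0]}
  ]
}}

```text
t: 5.28
ee_pos: [506.8, 245.5, 142.6]
orientation: [1.422, 1.056, -1.42]
ft_force: [-0.0, -0.5, -0.3]
width: 0.4
```

Run:
```python
from h import *
print(ft(12)); o=ctrl.get_obs(); print(o['t'],o['ee_pos'],o['width'])
d=cam('side'); s=cam('scene'); w=cam('wrist')
c=np.zeros((560,800,3),np.uint8)
c[:280,:400]=cv2.resize(d['img'][165:235,260:360],None,fx=4,fy=4); c[:280,400:800]=cv2.resize(s['img'][150:220,240:340],None,fx=4,fy=4)
c[280:530,:400]=cv2.resize(w['img'],(400,250)); save('z2.png',c)
```

```text
(array([-0.059, -0.1  ,  0.162, -0.055,  0.068, -0.005]), array([0.178, 0.18 , 0.182, 0.007, 0.007, 0.006]), array([ 0.48,  0.03,  1.12,  0.38, -0.95,  0.42, -0.3 , -0.94,  0.06,
        0.46,  0.1 ,  1.08]))
5.8833 [506.21460602 245.22133201 141.35062681] 0.26661929751623176
```

View pics/z2.png

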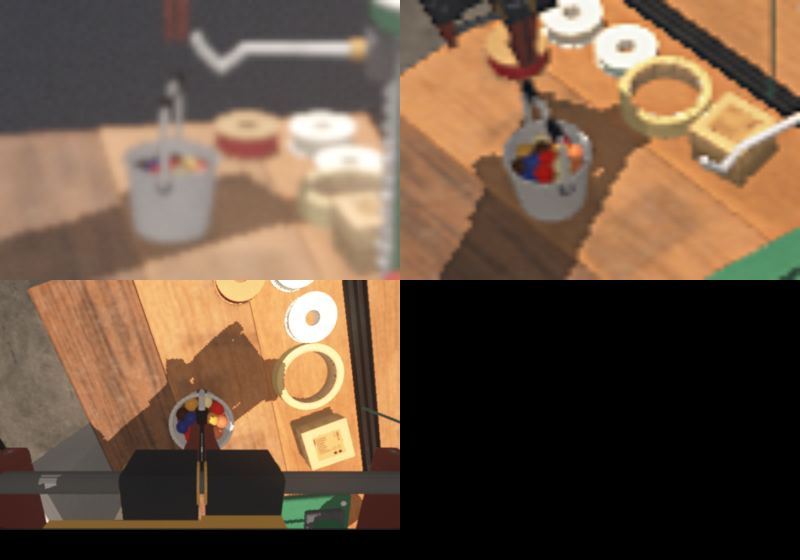

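The jaws shut fully, so the grip was missed. In the side crop the fingertips at (175,30) are well above or behind the handle. I'll measure the fingertips in the same views.

Run:
```python
from h import *
o=ctrl.get_obs()
for n in('side','scene','wrist'):
    d=cam(n); w=cloud(d); hsv=cv2.cvtColor(d['img'],cv2.COLOR_RGB2HSV)
    print(n,'TCP px',proj(d,o['ee_pos']),'fingertip px',proj(d,o['ee_pos']-[0,0,8]))
    red=((hsv[...,0]<8)|(hsv[...,0]>172))&(hsv[...,1]>120)&(hsv[...,2]<150)
    m=red&(abs(w[...,0]-506)<60)&(abs(w[...,1]-240)<90)&(w[...,2]>105)&(w[...,2]<260)
    q=w[m]; print('red',len(q)); 
    if len(q):
        zz=np.percentile(q[:,2],8); l=q[q[:,2]<zz+5]; print('low',q[:,2].min(),l.mean(0).round(1),q.min(0).round(),q.max(0).round())
    h=w[(w[...,2]>122)&(w[...,2]<150)&(abs(w[...,0]-497)<25)&(abs(w[...,1]-210)<50)]
    print('handle',len(h),h.mean(0).round(1),h.min(0).round(),h.max(0).round())
w=cam('wrist'); save('w3.png',cv2.resize(w['img'][200:400,200:440],None,fx=3,fy=3))
```

```text
side TCP px [303.215251   182.15781993] fingertip px [303.20872179 184.24914222]
red 0
handle 41 [496.  204.5 133.2] [483. 163. 122.] [513. 247. 144.]
scene TCP px [271.44347491 169.588194  ] fingertip px [271.62214092 171.02066124]
red 49
low 169.9580517846049 [503.5 235.2 176. ] [481. 228. 170.] [513. 251. 250.]
handle 47 [495.  209.9 133.5] [480. 173. 124.] [510. 254. 141.]
wrist TCP px [322.73084649 230.60410053] fingertip px [322.73706428 225.92741325]
red 1601
low 131.72913403303883 [508.9 255.8 174.6] [446. 241. 132.] [520. 299. 260.]
handle 535 [506.8 248.3 132.1] [490. 193. 122.] [513. 260. 136.]
```

View pics/w3.png

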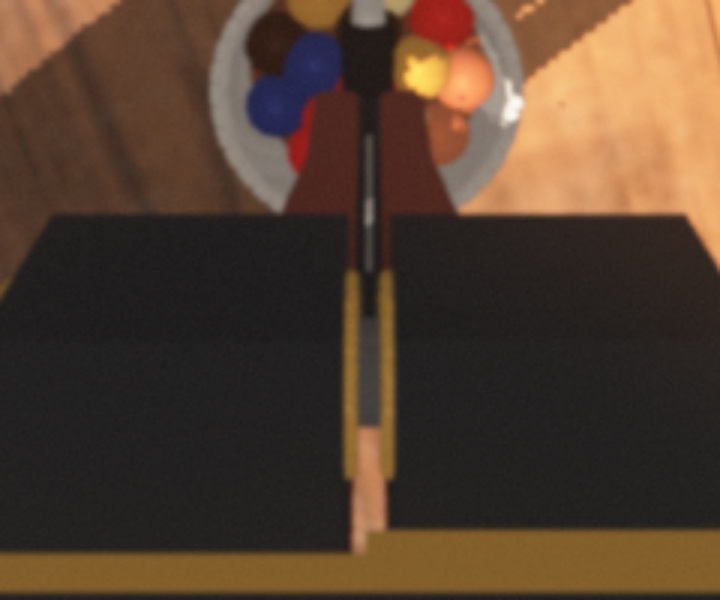

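Run:
```python
from h import *
d=cam('wrist'); w=cloud(d)
for v in range(206,275,5): print(v,[(w[v,u].round().astype(int).tolist(), d['img'][v,u].tolist()) for u in (313,323,332)])
s=cam('side'); c=np.clip(cv2.resize(s['img'][120:200,275:335],None,fx=7,fy=7).astype(int)*2,0,255).astype(np.uint8)
s2=cam('scene'); c2=np.clip(cv2.resize(s2['img'][120:200,245:300],None,fx=7,fy=7).astype(int)*3//2,0,255).astype(np.uint8)
save('z4.png',np.hstack([c,c2])[:,:800])
ws=cloud(s)
for v in range(160,196,3): print(v,[(ws[v,u].round().astype(int).tolist()) for u in (300,303,306)])
```

```text
206 [([495, 237, 56], [68, 43, 25]), ([510, 257, 130], [155, 144, 134]), ([511, 233, 57], [68, 41, 28])]
211 [([494, 234, 60], [47, 29, 22]), ([509, 254, 133], [35, 28, 26]), ([510, 230, 61], [49, 27, 19])]
216 [([493, 229, 58], [38, 33, 53]), ([508, 252, 135], [34, 27, 25]), ([508, 225, 58], [113, 77, 38])]
221 [([492, 226, 62], [36, 35, 61]), ([507, 248, 134], [37, 27, 26]), ([507, 221, 61], [134, 92, 45])]
226 [([491, 222, 63], [80, 34, 46]), ([506, 245, 134], [33, 27, 25]), ([506, 217, 61], [135, 90, 42])]
231 [([505, 258, 172], [80, 42, 34]), ([505, 242, 134], [34, 28, 25]), ([514, 255, 172], [82, 42, 32])]
236 [([505, 258, 179], [77, 39, 31]), ([509, 255, 175], [37, 32, 30]), ([514, 255, 179], [79, 40, 32])]
241 [([505, 258, 185], [79, 41, 34]), ([509, 255, 181], [35, 28, 26]), ([514, 255, 186], [77, 39, 30])]
246 [([505, 257, 190], [79, 41, 33]), ([509, 255, 186], [76, 70, 65]), ([514, 255, 191], [80, 42, 34])]
251 [([506, 258, 196], [78, 41, 32]), ([509, 253, 189], [73, 67, 61]), ([513, 255, 196], [78, 40, 32])]
256 [([506, 258, 201], [74, 35, 30]), ([508, 251, 189], [77, 70,
[... 365 characters left out ...]
, 236, 228], [504, 236, 228], [513, 230, 229]]
163 [[494, 238, 216], [504, 236, 216], [514, 236, 216]]
166 [[752, 1886, -356], [504, 236, 206], [514, 231, 207]]
169 [[753, 1896, -382], [504, 239, 193], [515, 240, 192]]
172 [[751, 1877, -398], [505, 241, 181], [516, 243, 180]]
175 [[754, 1896, -427], [769, 1860, -415], [795, 1884, -425]]
178 [[751, 1882, -445], [773, 1881, -445], [794, 1879, -446]]
181 [[750, 1872, -464], [777, 1908, -478], [795, 1884, -470]]
184 [[750, 1873, -487], [504, 238, 137], [794, 1877, -491]]
187 [[749, 1865, -507], [500, 213, 135], [794, 1875, -513]]
190 [[485, 182, 137], [497, 194, 132], [794, 1874, -535]]
193 [[483, 172, 130], [772, 1875, -558], [799, 1907, -572]]
```

View pics/z4.png

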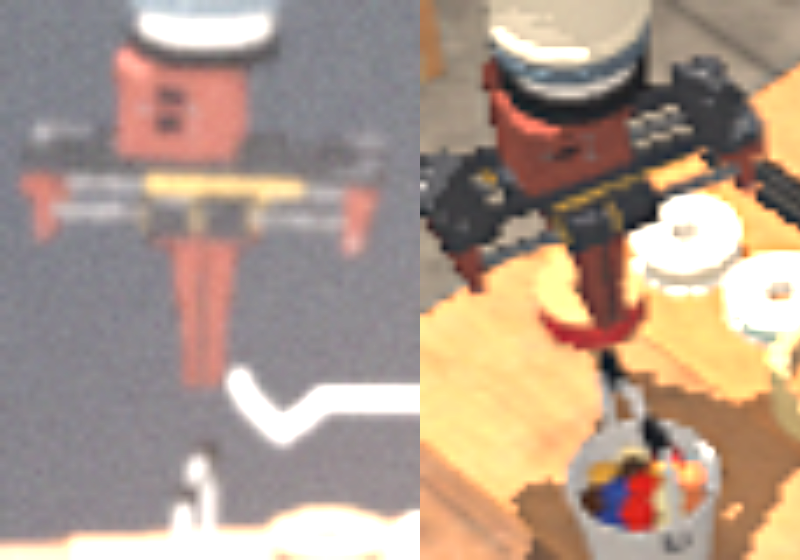

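The cameras (wrist and side depth agree) put the real fingertips at z≈170 while the TCP reads 141. So the tips stand about 29 mm behind the reported TCP, not 8 mm ahead as stated, and that explains the miss. Laterally the jaws line up. I'll plan with tip z = TCP z + 29, then open, go down 58 mm and close.

Request:
{"method": "apply_moves", "body": {
  "increments": [
    {"gripper":45,"delta_pos":[0,0,0],"dr":[0,0,0]},
    {"gripper":45,"delta_pos":[0,0,0.1],"dr":[0,0,0]},
    {"gripper":45,"delta_pos":[0,0,0.1],"dr":[0,0,0]},
    {"gripper":45,"delta_pos":[0,0,0],"dr":[0,0,0]},
    {"gripper":45,"delta_pos":[0,0,0],"dr":[0,0,0]}
  ]
}}

```text
t: 6.8
ee_pos: [505.7, 243.2, 141.5]
orientation: [1.421, 1.057, -1.421]
ft_force: [0.1, -0.4, 0.1]
width: 30.6
```

Request:
{"method": "apply_moves", "body": {
  "increments": [
    {"gripper":45,"delta_pos":[1,0,0],"dr":[0,0,0]},
    {"gripper":45,"delta_pos":[1.2,0,0],"dr":[0,0,0]},
    {"gripper":45,"delta_pos":[1.2,0,0],"dr":[0,0,0]},
    {"gripper":45,"delta_pos":[1.2,0,0],"dr":[0,0,0]},
    {"gripper":45,"delta_pos":[1.2,0,0],"dr":[0,0,0]}
  ]
}}

```text
t: 7.22
ee_pos: [505.1, 243.1, 81.6]
orientation: [1.42, 1.057, -1.422]
ft_force: [0.7, -0.4, 0.4]
width: 39.6
```

Request:
{"method": "apply_moves", "body": {
  "increments": [
    {"gripper":0,"delta_pos":[0,0,0],"dr":[0,0,0]},
    {"gripper":0,"delta_pos":[0,0,0],"dr":[0,0,0]},
    {"gripper":0,"delta_pos":[0,0,0],"dr":[0,0,0]},
    {"gripper":0,"delta_pos":[0,0,0],"dr":[0,0,0]},
    {"gripper":0,"delta_pos":[0,0,0],"dr":[0,0,0]}
  ]
}}

```text
t: 7.63
ee_pos: [506.0, 243.6, 84.1]
orientation: [1.422, 1.057, -1.42]
ft_force: [-1.8, -1.0, -2.3]
width: 10.5
```

Request:
{"method": "apply_moves", "body": {
  "increments": [
    {"gripper":0,"delta_pos":[0,0,0],"dr":[0,0,0]},
    {"gripper":0,"delta_pos":[0,0,0],"dr":[0,0,0]},
    {"gripper":0,"delta_pos":[0,0,0],"dr":[0,0,0]},
    {"gripper":0,"delta_pos":[0,0,0],"dr":[0,0,0]},
    {"gripper":0,"delta_pos":[0,0,0],"dr":[0,0,0]}
  ]
}}

```text
t: 8.05
ee_pos: [505.9, 243.6, 84.0]
orientation: [1.422, 1.057, -1.42]
ft_force: [-1.6, 0.6, 5.9]
width: 10.5
```

Request:
{"method": "apply_moves", "body": {
  "increments": [
    {"gripper":0,"delta_pos":[-0.1,0,0],"dr":[0,0,0]},
    {"gripper":0,"delta_pos":[-0.3,0,0],"dr":[0,0,0]},
    {"gripper":0,"delta_pos":[-0.6,0,0],"dr":[0,0,0]},
    {"gripper":0,"delta_pos":[-0.9,0,0],"dr":[0,0,0]},
    {"gripper":0,"delta_pos":[-1.2,0,0],"dr":[0,0,0]}
  ]
}}

```text
t: 8.47
ee_pos: [505.0, 242.9, 114.4]
orientation: [1.419, 1.057, -1.423]
ft_force: [-0.2, -0.2, -7.4]
width: 11.1
```

Request:
{"method": "apply_moves", "body": {
  "increments": [
    {"gripper":0,"delta_pos":[-1.5,0,0],"dr":[0,0,0]},
    {"gripper":0,"delta_pos":[-1.5,0,0],"dr":[0,0,0]},
    {"gripper":0,"delta_pos":[-1.5,0,0],"dr":[0,0,0]},
    {"gripper":0,"delta_pos":[-1.5,0,0],"dr":[0,0,0]},
    {"gripper":0,"delta_pos":[-1.5,0,0],"dr":[0,0,0]}
  ]
}}

```text
t: 8.88
ee_pos: [505.7, 243.3, 191.3]
orientation: [1.422, 1.056, -1.42]
ft_force: [0.4, -0.3, -6.9]
width: 10.8
```

Request:
{"method": "apply_moves", "body": {
  "increments": [
    {"gripper":0,"delta_pos":[-1.5,0,0],"dr":[0,0,0]},
    {"gripper":0,"delta_pos":[-1.2,0,0],"dr":[0,0,0]},
    {"gripper":0,"delta_pos":[-0.8,0,0],"dr":[0,0,0]},
    {"gripper":0,"delta_pos":[-0.5,0,0],"dr":[0,0,0]},
    {"gripper":0,"delta_pos":[-0.3,0,0],"dr":[0,0,0]}
  ]
}}

```text
t: 9.3
ee_pos: [505.7, 243.3, 233.2]
orientation: [1.421, 1.057, -1.42]
ft_force: [0.1, 0.1, -7.6]
width: 10.8
```

```bash
cat >> h.py <<'E'
def pail(n='side',zh=0,xy=None,r=60):
    d=cam(n); w=cloud(d); m=(w[...,2]>zh-160)&(w[...,2]<zh+20)&(np.hypot(w[...,0]-xy[0],w[...,1]-xy[1])<r)
    return d,w,m
E
python3 - <<'E'
from h import *
print(ft(20)); o=ctrl.get_obs(); print(o['t'],o['ee_pos'],o['width'])
d=cam('side'); s=cam('scene'); w=cam('wrist')
c=np.zeros((560,800,3),np.uint8)
c[:320,:400]=cv2.resize(d['img'][145:225,255:355],None,fx=4,fy=4); c[:320,400:800]=cv2.resize(s['img'][120:200,240:340],None,fx=4,fy=4)
c[320:560,:400]=cv2.resize(w['img'],(400,240)); save('z5.png',c)
for n,q in(('side',d),('scene',s)):
    W=cloud(q); m=(W[...,2]>60)&(W[...,2]<270)&(abs(W[...,0]-500)<60)&(abs(W[...,1]-216)<70); p=W[m]
    hs=cv2.cvtColor(q['img'],cv2.COLOR_RGB2HSV)[m]
    grey=p[hs[:,1]<60]; print(n,len(grey),grey.min(0),grey.max(0))
    st=grey[grey[:,2]<np.percentile(grey[:,2],95)]; 
    for y0 in range(150,270,15):
        k=p[(p[:,1]>=y0)&(p[:,1]<y0+15)]; print(y0,len(k),k[:,2].min().round() if len(k) else 0, np.sort(k[:,2])[-4:].round() if len(k) else 0)
E
```

```text
(array([ 1.000e-03, -7.900e-02, -6.836e+00,  1.130e-01,  2.200e-02,
       -1.000e-03]), array([0.136, 0.106, 0.144, 0.007, 0.009, 0.006]), array([-5.9 , -6.74, -7.25, -7.25, -6.64, -7.09, -7.36, -6.84, -7.  ,
       -6.85, -7.39, -6.02, -7.37, -7.21, -6.73, -6.92, -6.78, -4.75,
       -7.76, -6.89]))
10.3 [505.67301133 243.31943493 232.51182512] 11.038953217807709
side 498 [455.57858505 158.87791174 148.76666425] [540.604177   264.90476374 269.99970008]
150 4 216.0 [216. 225. 238. 249.]
165 133 156.0 [267. 267. 269. 270.]
180 178 151.0 [219. 219. 219. 220.]
195 73 150.0 [218. 218. 220. 221.]
210 36 149.0 [219. 220. 221. 268.]
225 34 205.0 [266. 267. 268. 270.]
240 53 207.0 [221. 225. 229. 267.]
255 29 203.0 [253. 253. 257. 262.]
scene 310 [454.38799602 167.10319787 149.21192622] [542.0687916  256.96531233 269.4466897 ]
150 0 0 0
165 82 164.0 [264. 264. 266. 269.]
180 107 149.0 [218. 220. 220. 225.]
195 96 151.0 [218. 218. 219. 219.]
210 81 152.0 [219. 220. 221. 221.]
225 51 170.0 [224. 264. 267. 268.]
240 64 193.0 [223. 224. 229. 269.]
255 15 189.0 [226. 230. 233. 234.]
```

View pics/z5.png

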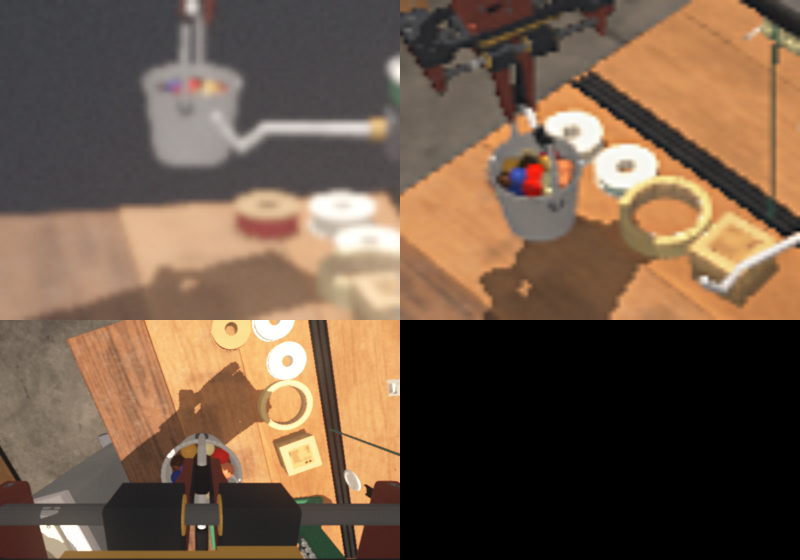

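Pail held upright: rim level at z≈219, weight ≈ 6.97 N, so the hook should sink about 58 mm. Next I carry it to a standoff 60 mm in front of the seat and turn it 0.1 rad so the handle is square to the hook.

Request:
{"method": "apply_moves", "body": {
  "increments": [
    {"gripper":0,"delta_pos":[0,0.055,0.4],"dr":[0,0,0]},
    {"gripper":0,"delta_pos":[0,0.055,0.8],"dr":[0,0,0]},
    {"gripper":0,"delta_pos":[0,0.055,1.2],"dr":[0,0,0]},
    {"gripper":0,"delta_pos":[0,0.055,1.5],"dr":[0,0,0]},
    {"gripper":0,"delta_pos":[0,0.055,1.7],"dr":[0,0,0]}
  ]
}}

```text
t: 10.87
ee_pos: [491.6, 187.5, 232.4]
orientation: [1.42, 1.057, -1.421]
ft_force: [-0.1, -1.1, -6.2]
width: 10.9
```

Request:
{"method": "apply_moves", "body": {
  "increments": [
    {"gripper":0,"delta_pos":[0,0.055,1.7],"dr":[0,0,0]},
    {"gripper":0,"delta_pos":[0,0.055,1.7],"dr":[0,0,0]},
    {"gripper":0,"delta_pos":[0,0.055,1.7],"dr":[0,0,0]},
    {"gripper":0,"delta_pos":[0,0.055,1.7],"dr":[0,0,0]},
    {"gripper":0,"delta_pos":[0,0.055,1.7],"dr":[0,0,0]}
  ]
}}

```text
t: 11.28
ee_pos: [469.3, 104.7, 232.5]
orientation: [1.421, 1.056, -1.422]
ft_force: [-0.9, 0.1, -6.2]
width: 11.0
```

Request:
{"method": "apply_moves", "body": {
  "increments": [
    {"gripper":0,"delta_pos":[0,0.055,1.7],"dr":[0,0,0]},
    {"gripper":0,"delta_pos":[0,0.055,1.7],"dr":[0,0,0]},
    {"gripper":0,"delta_pos":[0,0.055,1.5],"dr":[0,0,0]},
    {"gripper":0,"delta_pos":[0,0.055,1.3],"dr":[0,0,0]},
    {"gripper":0,"delta_pos":[0,0.055,1.1],"dr":[0,0,0]}
  ]
}}

```text
t: 11.7
ee_pos: [450.7, 34.1, 232.6]
orientation: [1.421, 1.056, -1.422]
ft_force: [-0.1, 0.3, -6.3]
width: 10.9
```

Request:
{"method": "apply_moves", "body": {
  "increments": [
    {"gripper":0,"delta_pos":[0,0.055,0.9],"dr":[0,0,0]},
    {"gripper":0,"delta_pos":[0,0.055,0.7],"dr":[0,0,0]},
    {"gripper":0,"delta_pos":[0,0.055,0.5],"dr":[0,0,0]},
    {"gripper":0,"delta_pos":[0,0.055,0.33],"dr":[0,0,0]},
    {"gripper":0,"delta_pos":[0,0.055,0.2],"dr":[0,0,0]}
  ]
}}

```text
t: 12.12
ee_pos: [447.0, 9.8, 232.5]
orientation: [1.421, 1.057, -1.421]
ft_force: [-0.2, 0.1, -6.9]
width: 10.8
```

Request:
{"method": "apply_moves", "body": {
  "increments": [
    {"gripper":0,"delta_pos":[0,0,0],"dr":[-0.02,0,0]},
    {"gripper":0,"delta_pos":[0,0,0],"dr":[-0.02,0,0]},
    {"gripper":0,"delta_pos":[0,0,0],"dr":[-0.02,0,0]},
    {"gripper":0,"delta_pos":[0,0,0],"dr":[-0.02,0,0]},
    {"gripper":0,"delta_pos":[0,0,0],"dr":[-0.02,0,0]}
  ]
}}

```text
t: 12.53
ee_pos: [447.1, 10.3, 232.4]
orientation: [1.347, 1.114, -1.347]
ft_force: [-0.2, -0.3, -7.2]
width: 10.7
```

Run:
```python
from h import *
o=ctrl.get_obs(); print(o['t'],o['ee_pos'],R.from_rotvec(o['orientation']).as_matrix().round(3).tolist(),o['ft_force'])
d=cam('side'); s=cam('scene'); w=cam('wrist')
c=np.zeros((600,800,3),np.uint8)
c[:350,:400]=cv2.resize(d['img'][130:218,275:375],(400,350)); c[:350,400:800]=cv2.resize(s['img'][140:228,260:360],(400,350))
c[350:600,:400]=cv2.resize(w['img'],(400,250)); save('z6.png',c)
for q in(d,s):
    W=cloud(q)
    h=W[(W[...,2]>262)&(W[...,2]<290)&(abs(W[...,0]-440)<30)&(abs(W[...,1]+15)<45)]; print('bar',len(h),h.min(0),h.max(0),h.mean(0))
    t=W[(W[...,2]>240)&(W[...,2]<278)&(W[...,0]>465)&(W[...,0]<530)&(abs(W[...,1]+30)<25)]; print('hook',len(t),t.min(0),t.max(0)); lo=t[(t[:,0]>488)&(t[:,0]<506)]; print(lo.mean(0),t[t[:,0]<482].mean(0))
```

```text
12.5333 [447.0542027   10.30742297 232.43527446] [[-0.0, 0.982, -0.188], [0.0, -0.188, -0.982], [-1.0, -0.0, -0.0]] [-0.23976124 -0.31376363 -7.22849735]
bar 90 [432.27016538 -59.98284774 263.11875066] [459.66261472  20.34459057 289.97193444] [444.33713049 -15.34771685 279.2854126 ]
hook 61 [475.37152314 -42.99805742 242.04825646] [529.11987107 -21.53870569 271.11820244]
[496.67009504 -29.18292652 250.08254227] [478.44520408 -27.00165194 265.28112966]
bar 92 [429.08158245 -58.31881066 262.35838967] [458.72644147  23.26120999 289.343549  ] [439.44460804 -15.65752819 279.64750348]
hook 44 [474.37600243 -40.17408307 248.238518  ] [528.5621688  -20.8855554  269.81319539]
[496.52340242 -31.48617393 251.52230542] [477.22010777 -26.36886829 264.88615576]
```

View pics/z6.png

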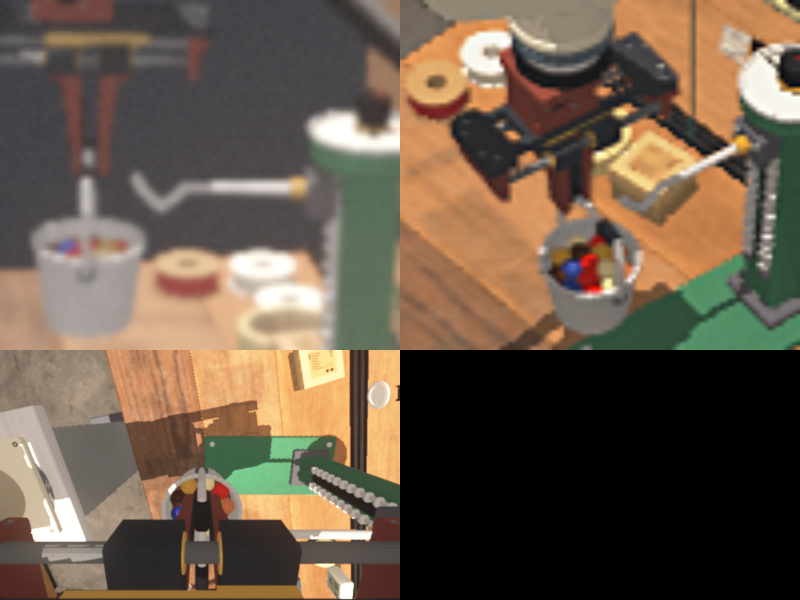

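The handle is in front of the hook, with about 12 mm between its eye and the hook tip. Side crop: peak at (88,150), tip at (135,178). I'll advance 57 mm, then lower to just above contact.

Request:
{"method": "apply_moves", "body": {
  "increments": [
    {"gripper":0,"delta_pos":[0,0.3,0.015],"dr":[0,0,0]},
    {"gripper":0,"delta_pos":[0,0.6,0.015],"dr":[0,0,0]},
    {"gripper":0,"delta_pos":[0,0.8,0.015],"dr":[0,0,0]},
    {"gripper":0,"delta_pos":[0,0.8,0.015],"dr":[0,0,0]},
    {"gripper":0,"delta_pos":[0,0.8,0.015],"dr":[0,0,0]}
  ]
}}

```text
t: 13.1
ee_pos: [480.6, 2.7, 232.5]
orientation: [1.35, 1.112, -1.349]
ft_force: [0.2, -0.4, -5.7]
width: 11.0
```

Request:
{"method": "apply_moves", "body": {
  "increments": [
    {"gripper":0,"delta_pos":[0,0.8,0.015],"dr":[0,0,0]},
    {"gripper":0,"delta_pos":[0,0.7,0.015],"dr":[0,0,0]},
    {"gripper":0,"delta_pos":[0,0.5,0.015],"dr":[0,0,0]},
    {"gripper":0,"delta_pos":[0,0.3,0.015],"dr":[0,0,0]},
    {"gripper":0,"delta_pos":[0,0.1,0.015],"dr":[0,0,0]}
  ]
}}

```text
t: 13.52
ee_pos: [503.2, -2.5, 232.3]
orientation: [1.349, 1.112, -1.349]
ft_force: [-0.2, -0.1, -6.0]
width: 10.8
```

Request:
{"method": "apply_moves", "body": {
  "increments": [
    {"gripper":0,"delta_pos":[0.2,0,0],"dr":[0,0,0]},
    {"gripper":0,"delta_pos":[0.4,0,0],"dr":[0,0,0]},
    {"gripper":0,"delta_pos":[0.5,0,0],"dr":[0,0,0]},
    {"gripper":0,"delta_pos":[0.5,0,0],"dr":[0,0,0]},
    {"gripper":0,"delta_pos":[0.4,0,0],"dr":[0,0,0]}
  ]
}}

```text
t: 13.93
ee_pos: [502.1, -2.2, 211.7]
orientation: [1.349, 1.113, -1.35]
ft_force: [-0.9, -0.7, -8.2]
width: 10.9
```

Run:
```python
from h import *
print(ft(6)); o=ctrl.get_obs(); print(o['t'],o['ee_pos'])
for n in('side','scene'):
    q=cam(n); W=cloud(q); np.savez('p_'+n+'.npz',**q)
    for lo,hi in((262,272),(254,262),(246,254),(238,246)):
        h=W[(W[...,2]>lo)&(W[...,2]<=hi)&(abs(W[...,0]-495)<35)&(abs(W[...,1]+28)<22)]; print(n,lo,len(h),h.round().astype(int).tolist()[:14])
    for nm,p in(('seat',(497,-28,247)),('tip',(478,-24,270)),('eye',o['ee_pos']-[5.75,26.1,-49.5])): print(nm,proj(q,p).round(1))
c=np.zeros((600,800,3),np.uint8)
```

```text
(array([ 0.174, -0.007, -6.91 ,  0.126,  0.043,  0.015]), array([0.111, 0.22 , 0.256, 0.022, 0.014, 0.008]), array([-7.67, -6.97, -7.08, -7.5 , -6.39, -5.85]))
14.2333 [502.92571197  -2.28820278 212.68039824]
side 262 42 [[488, -8, 272], [487, -16, 271], [491, -10, 269], [509, -14, 270], [512, -13, 269], [515, -15, 270], [477, -23, 271], [479, -25, 272], [494, -13, 267], [500, -12, 266], [503, -11, 266], [507, -9, 265], [511, -20, 268], [516, -8, 264]]
side 254 39 [[498, -8, 262], [488, -11, 260], [491, -10, 260], [493, -16, 261], [496, -16, 261], [506, -14, 260], [509, -11, 259], [512, -15, 260], [514, -18, 261], [477, -21, 261], [486, -22, 261], [491, -11, 257], [494, -14, 257], [496, -17, 259]]
side 246 12 [[494, -10, 253], [506, -12, 253], [509, -12, 253], [492, -20, 253], [488, -29, 254], [491, -27, 253], [506, -28, 252], [515, -17, 248], [487, -31, 251], [491, -28, 250], [505, -35, 252], [491, -31, 248]]
side 238 1 [[511, -20, 246]]
seat [314.9 180.8]
tip [308.5 173.5]
eye [315.1 176.1]
scene 262 41 [[507, -11, 270], [506, -7, 262], [507, -10, 264], [508, -14, 266], [509, -18, 269], [493, -10, 271], [496, -12, 270], [503, -10, 263], [502, -16, 268], [523, -33, 265], [526, -39, 266], [488, -6, 267], [488, -10, 270], [490, -13, 271]]
scene 254 35 [[516, -16, 262], [510, -12, 259], [511, -16, 261], [514, -17, 259], [528, -33, 261], [506, -16, 259], [509, -18, 260], [527, -38, 261], [501, -12, 255], [499, -18, 262], [504, -18, 257], [511, -30, 262], [522, -39, 260], [489, -9, 258]]
scene 246 11 [[516, -16, 252], [511, -16, 250], [515, -17, 248], [492, -7, 249], [493, -9, 249], [494, -13, 252], [491, -16, 251], [491, -30, 253], [497, -35, 251], [484, -28, 252], [485, -32, 254]]
scene 238 4 [[501, -25, 245], [498, -28, 245], [495, -27, 241], [496, -31, 244]]
seat [320.6 190.8]
tip [315.8 188.7]
eye [320.8 187.9]
```

Request:
{"method": "apply_moves", "body": {
  "increments": [
    {"gripper":0,"delta_pos":[0.3,0,0],"dr":[0,0,0]},
    {"gripper":0,"delta_pos":[0.3,0,0],"dr":[0,0,0]},
    {"gripper":0,"delta_pos":[0.3,0,0],"dr":[0,0,0]},
    {"gripper":0,"delta_pos":[0.2,0,0],"dr":[0,0,0]},
    {"gripper":0,"delta_pos":[0.2,0,0],"dr":[0,0,0]}
  ]
}}

```text
t: 14.75
ee_pos: [502.5, -2.3, 199.1]
orientation: [1.349, 1.113, -1.35]
ft_force: [-0.1, 0.3, -5.8]
width: 10.4
```

Request:
{"method": "apply_moves", "body": {
  "increments": [
    {"gripper":0,"delta_pos":[0.2,0,0],"dr":[0,0,0]},
    {"gripper":0,"delta_pos":[0.2,0,0],"dr":[0,0,0]},
    {"gripper":0,"delta_pos":[0.2,0,0],"dr":[0,0,0]},
    {"gripper":0,"delta_pos":[0.2,0,0],"dr":[0,0,0]},
    {"gripper":0,"delta_pos":[0.2,0,0],"dr":[0,0,0]}
  ]
}}

```text
t: 15.17
ee_pos: [502.7, -2.3, 189.3]
orientation: [1.349, 1.112, -1.349]
ft_force: [-1.0, -0.2, -4.5]
width: 10.8
```

Request:
{"method": "apply_moves", "body": {
  "increments": [
    {"gripper":0,"delta_pos":[0.2,0,0],"dr":[0,0,0]},
    {"gripper":0,"delta_pos":[0.2,0,0],"dr":[0,0,0]},
    {"gripper":0,"delta_pos":[0.2,0,0],"dr":[0,0,0]},
    {"gripper":0,"delta_pos":[0.2,0,0],"dr":[0,0,0]},
    {"gripper":0,"delta_pos":[0.2,0,0],"dr":[0,0,0]}
  ]
}}

```text
t: 15.58
ee_pos: [502.7, -2.3, 179.3]
orientation: [1.349, 1.112, -1.349]
ft_force: [-1.8, 0.9, -2.9]
width: 11.0
```

Run:
```python
from h import *
print(ft(10)); o=ctrl.get_obs(); print(o['t'],o['ee_pos'])
```

```text
(array([-1.469,  1.465, -3.672,  0.219,  0.337, -0.053]), array([0.181, 0.141, 0.199, 0.01 , 0.015, 0.008]), array([-3.51, -3.18, -2.76, -5.11, -3.41, -3.89, -3.1 , -3.91, -4.2 ,
       -3.64]))
16.0833 [502.69180135  -2.27980491 179.53821223]
```

Side forces (−1.5, +1.5 N) show the eye sitting on the slopes of the V, too far +x and −y. I'll shift it the other way in small steps.

Request:
{"method": "apply_moves", "body": {
  "increments": [
    {"gripper":0,"delta_pos":[0,-0.06,-0.06],"dr":[0,0,0]},
    {"gripper":0,"delta_pos":[0,-0.06,-0.06],"dr":[0,0,0]},
    {"gripper":0,"delta_pos":[0,-0.06,-0.06],"dr":[0,0,0]},
    {"gripper":0,"delta_pos":[0,-0.06,-0.06],"dr":[0,0,0]},
    {"gripper":0,"delta_pos":[0,-0.06,-0.06],"dr":[0,0,0]}
  ]
}}

```text
t: 16.5
ee_pos: [501.0, 1.0, 179.7]
orientation: [1.349, 1.111, -1.348]
ft_force: [2.5, -2.8, -4.3]
width: 10.6
```

Run:
```python
from h import *
print(ft(10)); o=ctrl.get_obs(); print(o['t'],o['ee_pos'])
```

```text
(array([ 2.43 , -1.461, -4.144, -0.214, -0.369,  0.089]), array([0.253, 0.153, 0.145, 0.021, 0.036, 0.008]), array([-4.3 , -3.43, -3.95, -3.41, -4.12, -4.2 , -5.02, -4.08, -4.37,
       -4.55]))
17.0 [500.81980781   1.05691707 179.63268788]
```

Request:
{"method": "apply_moves", "body": {
  "increments": [
    {"gripper":0,"delta_pos":[0,0.05,0.04],"dr":[0,0,0]},
    {"gripper":0,"delta_pos":[0,0.05,0.04],"dr":[0,0,0]},
    {"gripper":0,"delta_pos":[0,0.04,0.03],"dr":[0,0,0]},
    {"gripper":0,"delta_pos":[0,0,0],"dr":[0,0,0]},
    {"gripper":0,"delta_pos":[0,0,0],"dr":[0,0,0]}
  ]
}}

```text
t: 17.42
ee_pos: [501.0, 0.4, 179.3]
orientation: [1.349, 1.114, -1.35]
ft_force: [0.4, 4.8, -5.3]
width: 10.7
```

Request:
{"method": "apply_moves", "body": {
  "increments": [
    {"gripper":0,"delta_pos":[0.2,0,0],"dr":[0,0,0]},
    {"gripper":0,"delta_pos":[0.2,0,0],"dr":[0,0,0]},
    {"gripper":0,"delta_pos":[0.2,0,0],"dr":[0,0,0]},
    {"gripper":0,"delta_pos":[0.2,0,0],"dr":[0,0,0]},
    {"gripper":0,"delta_pos":[0.2,0,0],"dr":[0,0,0]}
  ]
}}

```text
t: 17.83
ee_pos: [501.0, 0.4, 169.3]
orientation: [1.349, 1.113, -1.35]
ft_force: [0.9, 4.9, -2.3]
width: 11.0
```

Request:
{"method": "apply_moves", "body": {
  "increments": [
    {"gripper":0,"delta_pos":[0.2,0,0],"dr":[0,0,0]},
    {"gripper":0,"delta_pos":[0.2,0,0],"dr":[0,0,0]},
    {"gripper":0,"delta_pos":[0.2,0,0],"dr":[0,0,0]},
    {"gripper":0,"delta_pos":[0.2,0,0],"dr":[0,0,0]},
    {"gripper":0,"delta_pos":[0.2,0,0],"dr":[0,0,0]}
  ]
}}

```text
t: 18.25
ee_pos: [501.1, 0.4, 159.4]
orientation: [1.349, 1.113, -1.35]
ft_force: [-0.7, 5.8, -2.0]
width: 10.9
```

Run:
```python
from h import *
print(ft(10)); o=ctrl.get_obs(); print(o['t'],o['ee_pos'])
q=cam('scene'); W=cloud(q); hs=cv2.cvtColor(q['img'],cv2.COLOR_RGB2HSV)
m=(abs(W[...,2]-306)<10)&(np.hypot(W[...,0]-649,W[...,1]+59)<60)
v,u=np.where(m); print(u.min(),u.max(),v.min(),v.max())
q2=cam('side')
a=cv2.resize(q['img'][v.min()-12:v.max()+4,u.min()-4:u.max()+4],None,fx=10,fy=10,interpolation=cv2.INTER_CUBIC)
save('d7.png',a[:600,:800]); print(a.shape)
```

```text
(array([-0.044,  5.043, -1.19 ,  0.872,  0.069, -0.035]), array([0.114, 0.192, 0.136, 0.012, 0.013, 0.009]), array([-0.48, -1.97, -1.54, -1.  , -1.18, -1.27, -0.85, -0.7 , -1.65,
       -1.25]))
18.75 [5.01056665e+02 3.83460794e-01 1.59551266e+02]
345 371 151 172
(370, 340, 3)
```

```bash
cat >> h.py <<'E'
def armz(d,zlo=170,zhi=285):
    W=cloud(d); x=W[...,0]; y=W[...,1]; z=W[...,2]
    m=(x>528)&(x<592)&(abs(y+28+(x-497)*.207)<14)&(z>zlo)&(z<zhi)
    return m.sum(),np.nanmedian(z[m]).round(1),np.percentile(z[m],[20,80]).round(1)
E
python3 - <<'E'
from h import *
o=ctrl.get_obs(); z=o['ee_pos'][2]
for n in('side','scene'):
    d0=dict(np.load(n+'0.npz')); d=cam(n)
    print(n,armz(d0),armz(d))
    W=cloud(d); e=o['ee_pos']-[5.4,26.2,0]; 
    b=W[(np.hypot(W[...,0]-e[0],W[...,1]-e[1])<60)&(W[...,2]>z-100)&(W[...,2]<z+75)]
    print('eye exp',e,'underside',z+49.5,'rim exp',z-16)
    # bar/eye column along bar
    bd=np.array([.19,.982]); s=(b[:,:2]-e[:2])@bd; p=(b[:,:2]-e[:2])@np.array([.982,-.19])
    for a in range(-50,16,6):
        k=(s>=a)&(s<a+6)&(b[:,2]>z+25)&(abs(p)<14); print(a,k.sum(),b[k,2].max().round() if k.any() else '', p[k].mean().round(1) if k.any() else '')
    rim=b[(b[:,2]<z+5)]; 
    for a in range(-50,50,20):
        k=(s>=a)&(s<a+20)&(b[:,2]<z+5); print('rim',a,k.sum(),np.sort(b[k,2])[-3:].round())
E
```

```text
side (np.int64(60), np.float64(261.5), array([259.5, 263.4])) (np.int64(88), np.float64(221.1), array([217.2, 280.5]))
eye exp [495.64614782 -25.81373888 159.53714572] underside 209.03714572124926 rim exp 143.53714572124926
-50 11 212.0 1.3
-44 12 211.0 0.5
-38 6 214.0 4.1
-32 3 213.0 -1.4
-26 1 211.0 -0.4
-20 2 213.0 1.0
-14 4 217.0 -0.6
-8 19 226.0 -1.4
-2 7 217.0 2.3
4 3 221.0 5.3
10 20 233.0 -2.9
rim -50 280 [156. 159. 164.]
rim -30 183 [146. 146. 146.]
rim -10 79 [147. 147. 147.]
rim 10 67 [148. 148. 149.]
rim 30 57 [147. 147. 147.]
scene (np.int64(44), np.float64(261.3), array([258.5, 264.4])) (np.int64(67), np.float64(222.3), array([218.5, 281.7]))
eye exp [495.64614782 -25.81373888 159.53714572] underside 209.03714572124926 rim exp 143.53714572124926
-50 8 212.0 -0.1
-44 7 211.0 -0.3
-38 6 213.0 -2.5
-32 8 214.0 -1.2
-26 2 212.0 -2.6
-20 2 212.0 -0.9
-14 9 219.0 -0.9
-8 13 219.0 1.4
-2 5 215.0 0.9
4 1 208.0 -2.6
10 27 232.0 1.7
rim -50 116 [149. 150. 157.]
rim -30 130 [147. 148. 151.]
rim -10 105 [145. 148. 148.]
rim 10 76 [146. 148. 148.]
rim 30 54 [152. 156. 158.]
```

View pics/d7.png

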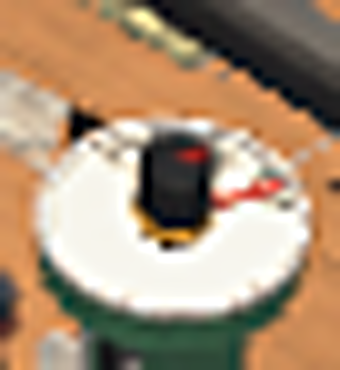

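Request:
{"method": "apply_moves", "body": {
  "increments": [
    {"gripper":0,"delta_pos":[0,0,-0.03],"dr":[0,0,0]},
    {"gripper":0,"delta_pos":[0,0,-0.03],"dr":[0,0,0]},
    {"gripper":0,"delta_pos":[0,0,-0.02],"dr":[0,0,0]},
    {"gripper":0,"delta_pos":[0,0,0],"dr":[0,0,0]},
    {"gripper":0,"delta_pos":[0,0,0],"dr":[0,0,0]}
  ]
}}

```text
t: 19.37
ee_pos: [501.2, 0.5, 159.3]
orientation: [1.349, 1.113, -1.35]
ft_force: [-0.9, 2.0, -1.7]
width: 10.8
```

Run:
```python
from h import *
print(ft(12)); o=ctrl.get_obs(); print(o['t'],o['ee_pos'])
for n in('side','scene'):
    d0=dict(np.load(n+'0.npz')); d=cam(n); print(armz(d0,245,275),armz(d,200,235))
```

```text
(array([-3.124,  1.515, -1.59 ,  0.241,  0.565, -0.068]), array([0.18 , 0.177, 0.094, 0.018, 0.023, 0.009]), array([-1.58, -1.24, -2.16, -1.26, -1.38, -1.41, -1.13, -1.8 , -2.07,
       -1.86, -1.39, -1.8 ]))
19.9667 [501.30035659   0.57910623 159.35696049]
(np.int64(60), np.float64(261.5), array([259.5, 263.4])) (np.int64(66), np.float64(219.6), array([216.6, 221.9]))
(np.int64(44), np.float64(261.3), array([258.5, 264.4])) (np.int64(44), np.float64(220.7), array([217.3, 223. ]))
```

Request:
{"method": "apply_moves", "body": {
  "increments": [
    {"gripper":0,"delta_pos":[0.1,-0.01,-0.01],"dr":[0,0,0]},
    {"gripper":0,"delta_pos":[0.2,-0.01,-0.01],"dr":[0,0,0]},
    {"gripper":0,"delta_pos":[0.2,0,0],"dr":[0,0,0]},
    {"gripper":0,"delta_pos":[0.2,0,0],"dr":[0,0,0]},
    {"gripper":0,"delta_pos":[0.2,0,0],"dr":[0,0,0]}
  ]
}}

```text
t: 20.48
ee_pos: [501.4, 0.7, 150.2]
orientation: [1.349, 1.112, -1.349]
ft_force: [-3.3, 0.3, -0.7]
width: 10.8
```

Request:
{"method": "apply_moves", "body": {
  "increments": [
    {"gripper":0,"delta_pos":[0.15,0,0],"dr":[0,0,0]},
    {"gripper":0,"delta_pos":[0.15,0,0],"dr":[0,0,0]},
    {"gripper":0,"delta_pos":[0.1,0,0],"dr":[0,0,0]},
    {"gripper":0,"delta_pos":[0,0,0],"dr":[0,0,0]},
    {"gripper":0,"delta_pos":[0,0,0],"dr":[0,0,0]}
  ]
}}

```text
t: 20.9
ee_pos: [501.5, 0.8, 146.5]
orientation: [1.349, 1.112, -1.349]
ft_force: [-4.5, -1.8, 0.3]
width: 11.0
```

Run:
```python
from h import *
print(ft(16)); o=ctrl.get_obs(); print(o['t'],o['ee_pos'])
for n in('side','scene'):
    d=cam(n); print(armz(d,185,225))
```

```text
(array([-4.697, -1.903, -0.103, -0.373,  0.832, -0.123]), array([0.126, 0.114, 0.161, 0.007, 0.005, 0.006]), array([ 0.38,  0.04, -1.08,  0.66, -0.1 , -0.06,  0.2 , -0.34,  0.67,
       -0.75, -0.45, -0.06,  0.93, -1.65, -0.15,  0.11]))
21.7 [501.48124283   0.78173217 146.59362979]
(np.int64(57), np.float64(207.1), array([204.2, 208.6]))
(np.int64(44), np.float64(207.4), array([205. , 209.7]))
```

Request:
{"method": "apply_moves", "body": {
  "increments": [
    {"gripper":0,"delta_pos":[0.03,-0.02,0.01],"dr":[0,0,0]},
    {"gripper":0,"delta_pos":[0.03,-0.01,0.01],"dr":[0,0,0]},
    {"gripper":0,"delta_pos":[0.04,-0.01,0],"dr":[0,0,0]},
    {"gripper":0,"delta_pos":[0,0,0],"dr":[0,0,0]},
    {"gripper":0,"delta_pos":[0,0,0],"dr":[0,0,0]}
  ]
}}

```text
t: 22.22
ee_pos: [501.4, 0.8, 145.6]
orientation: [1.35, 1.112, -1.349]
ft_force: [-3.5, -1.5, 0.8]
width: 11.0
```

Run:
```python
from h import *
print(ft(16)); o=ctrl.get_obs(); print(o['t'],o['ee_pos'])
```

```text
(array([-1.96 , -0.909,  0.194, -0.212,  0.406, -0.066]), array([0.135, 0.147, 0.112, 0.008, 0.023, 0.008]), array([ 0.68,  0.36,  0.39, -0.06,  0.01,  0.46, -0.48,  0.66,  0.65,
        0.85, -0.75,  0.57, -0.09, -0.37, -0.  ,  0.23]))
23.0167 [501.2793253    0.78247156 145.54494437]
```

Request:
{"method": "apply_moves", "body": {
  "increments": [
    {"gripper":0,"delta_pos":[0,-0.02,0.01],"dr":[0,0,0]},
    {"gripper":0,"delta_pos":[0,0,0],"dr":[0,0,0]},
    {"gripper":0,"delta_pos":[0,0,0],"dr":[0,0,0]},
    {"gripper":0,"delta_pos":[0,0,0],"dr":[0,0,0]},
    {"gripper":0,"delta_pos":[0,0,0],"dr":[0,0,0]}
  ]
}}

```text
t: 23.43
ee_pos: [501.2, 0.8, 145.6]
orientation: [1.35, 1.112, -1.349]
ft_force: [-0.2, 0.4, -0.6]
width: 10.8
```

Run:
```python
from h import *
print(ft(12)); o=ctrl.get_obs(); print(o['t'],o['ee_pos'])
```

```text
(array([ 1.102,  0.254,  0.221,  0.002, -0.118,  0.013]), array([0.202, 0.146, 0.182, 0.013, 0.02 , 0.009]), array([ 1.43,  0.29, -0.72, -0.58,  0.27,  0.36,  1.05, -0.58, -0.07,
        0.39,  0.07,  0.74]))
24.0333 [501.13832077   0.72999708 145.57837277]
```

Vertical force is back at the empty-gripper baseline and the side forces are small, so I'll release.

Request:
{"method": "apply_moves", "body": {
  "increments": [
    {"gripper":13,"delta_pos":[0,0,0],"dr":[0,0,0]},
    {"gripper":16,"delta_pos":[0,0,0],"dr":[0,0,0]},
    {"gripper":22,"delta_pos":[0,0,0],"dr":[0,0,0]},
    {"gripper":28,"delta_pos":[0,0,0],"dr":[0,0,0]},
    {"gripper":34,"delta_pos":[0,0,0],"dr":[0,0,0]}
  ]
}}

```text
t: 24.45
ee_pos: [500.6, 0.7, 145.4]
orientation: [1.349, 1.112, -1.35]
ft_force: [-0.5, -0.4, 1.0]
width: 27.6
```

Run:
```python
from h import *
print(ft(6)); o=ctrl.get_obs(); print(o['t'],o['ee_pos'],o['width'])
for i in range(3):
  for n in('side','scene'):
    d=cam(n); print(armz(d,180,225))
W=cloud(d); p=W[(np.hypot(W[...,0]-496,W[...,1]+26)<55)&(W[...,2]>30)&(W[...,2]<145)]
bd=np.array([.19,.982]); s=(p[:,:2]-[496,-26])@bd; q=(p[:,:2]-[496,-26])@[.982,-.19]
for a in range(-50,50,20): print('rim along bar',a,np.sort(p[(s>=a)&(s<a+20),2])[-3:].round(),' along x',np.sort(p[(q>=a)&(q<a+20),2])[-3:].round())
```

```text
(array([ 0.234, -0.056, -0.014, -0.061,  0.074,  0.011]), array([0.153, 0.146, 0.109, 0.015, 0.005, 0.005]), array([-0.24, -0.41,  0.22, -0.04,  0.  ,  0.39]))
24.75 [500.81288047   0.69850488 145.47838331] 29.75005585613506
(np.int64(65), np.float64(206.8), array([203.3, 209.4]))
(np.int64(41), np.float64(207.1), array([204.3, 209. ]))
(np.int64(67), np.float64(207.0), array([203.2, 208.7]))
(np.int64(43), np.float64(206.7), array([203.6, 209.2]))
(np.int64(64), np.float64(206.5), array([203. , 208.3]))
(np.int64(41), np.float64(207.6), array([205.3, 210.1]))
rim along bar -50 [138. 140. 143.]  along x [134. 135. 135.]
rim along bar -30 [135. 135. 135.]  along x [134. 135. 136.]
rim along bar -10 [134. 136. 136.]  along x [140. 143. 143.]
rim along bar 10 [133. 134. 135.]  along x [133. 134. 134.]
rim along bar 30 [134. 135. 143.]  along x [135. 136. 136.]
```

Released; it hangs level with the hook sunk ≈54.5 mm, so the needle should read about 1.09 rad. I'll rise and go above the dial.

Request:
{"method": "apply_moves", "body": {
  "increments": [
    {"gripper":34,"delta_pos":[-0.8,0,0],"dr":[0,0,0]},
    {"gripper":34,"delta_pos":[-1.5,0,0],"dr":[0,0,0]},
    {"gripper":34,"delta_pos":[-2,0,0],"dr":[0,0,0]},
    {"gripper":34,"delta_pos":[-2,0,0],"dr":[0,0,0]},
    {"gripper":34,"delta_pos":[-2.2,0,0],"dr":[0,0,0]}
  ]
}}

```text
t: 25.47
ee_pos: [500.5, 0.7, 231.6]
orientation: [1.349, 1.113, -1.35]
ft_force: [1.0, -0.3, 0.4]
width: 30.3
```

Request:
{"method": "apply_moves", "body": {
  "increments": [
    {"gripper":34,"delta_pos":[-2.2,0,0],"dr":[0,0,0]},
    {"gripper":45,"delta_pos":[-2.2,0,0],"dr":[0,0,0]},
    {"gripper":60,"delta_pos":[-2.2,0,0],"dr":[0,0,0]},
    {"gripper":60,"delta_pos":[-2,0,0],"dr":[0,0,0]},
    {"gripper":60,"delta_pos":[-1.5,0,0],"dr":[0,0,0]}
  ]
}}

```text
t: 25.88
ee_pos: [501.2, 0.7, 334.2]
orientation: [1.351, 1.11, -1.347]
ft_force: [1.0, -0.4, -0.5]
width: 51.3
```

Request:
{"method": "apply_moves", "body": {
  "increments": [
    {"gripper":60,"delta_pos":[0,1,0.2],"dr":[0,0,0]},
    {"gripper":60,"delta_pos":[0,1.6,0.3],"dr":[0,0,0]},
    {"gripper":60,"delta_pos":[0,1.8,0.4],"dr":[0,0,0]},
    {"gripper":60,"delta_pos":[0,1.8,0.4],"dr":[0,0,0]},
    {"gripper":60,"delta_pos":[0,1.8,0.4],"dr":[0,0,0]}
  ]
}}

```text
t: 26.3
ee_pos: [577.0, -31.8, 330.6]
orientation: [1.349, 1.113, -1.35]
ft_force: [0.3, -0.2, 0.9]
width: 52.7
```

Request:
{"method": "apply_moves", "body": {
  "increments": [
    {"gripper":60,"delta_pos":[0,1.8,0.4],"dr":[0,0,0]},
    {"gripper":60,"delta_pos":[0,1.8,0.4],"dr":[0,0,0]},
    {"gripper":60,"delta_pos":[0,1.8,0.3],"dr":[0,0,0]},
    {"gripper":60,"delta_pos":[0,1.4,0.2],"dr":[0,0,0]},
    {"gripper":60,"delta_pos":[0,0.9,0.1],"dr":[0,0,0]}
  ]
}}

```text
t: 26.72
ee_pos: [650.2, -60.6, 329.9]
orientation: [1.349, 1.113, -1.351]
ft_force: [-0.3, -0.8, 0.2]
width: 52.5
```

Run:
```python
from h import *
o=ctrl.get_obs(); print(o['t'],o['ee_pos'],o['width'],o['qpos'],R.from_rotvec(o['orientation']).as_matrix().round(3).tolist())
d=cam('wrist'); np.savez('w8.npz',**d); W=cloud(d); hs=cv2.cvtColor(d['img'],cv2.COLOR_RGB2HSV)
print('dial px',proj(d,(649,-59,304)),'knob px',proj(d,(649,-59,334)))
f=W[(abs(W[...,2]-304)<5)&(hs[...,1]<60)&(hs[...,2]>140)&(np.hypot(W[...,0]-649,W[...,1]+59)<60)]
print('face',len(f), f.min(0),f.max(0)) if len(f) else print('noface')
k=W[(abs(W[...,2]-334)<5)&(np.hypot(W[...,0]-649,W[...,1]+59)<35)&(hs[...,2]<90)]
print('knob',len(k),k.mean(0) if len(k) else '',cv2.minEnclosingCircle(k[:,:2].astype(np.float32)) if len(k) else '')
for n in('scene','side'):
    e=cam(n); np.savez('d8_'+n+'.npz',**e)
```

```text
26.7167 [650.24316728 -60.57081278 329.93844907] 52.54056944624596 [-1.11030592e-01  3.50661045e-01  1.41939807e+00 -1.47893605e-04
  1.37285676e+00  8.15212843e-02] [[-0.001, 0.982, -0.191], [0.0, -0.191, -0.982], [-1.0, -0.001, 0.0]]
dial px [320.48147621 214.7554275 ] knob px [320.06610562 231.06183994]
face 11302 [ 601.98513211 -102.07655997  299.46449659] [692.93888163 -10.09330009 308.88099501]
knob 1413 [647.53940615 -54.53853387 332.98744198] ((647.7207641601562, -55.39470291137695), 13.619330406188965)
```

```bash
cat >> h.py <<'E'
def rect(d,c,z,r=55,s=5):
    pts=np.array([[c[0]+r,c[1]+r,z],[c[0]+r,c[1]-r,z],[c[0]-r,c[1]-r,z],[c[0]-r,c[1]+r,z]],float)
    src=np.float32([proj(d,p) for p in pts]); n=2*r*s
    # out: right=-y, up=+x
    dst=np.float32([[0,0],[n,0],[n,n],[0,n]])
    return cv2.warpPerspective(d['img'],cv2.getPerspectiveTransform(src,dst),(n,n),flags=cv2.INTER_CUBIC)
E
python3 - <<'E'
from h import *
d=dict(np.load('w8.npz')); img=d['img']; hs=cv2.cvtColor(img,cv2.COLOR_RGB2HSV)
W=cloud(d); k=(abs(W[...,2]-334)<5)&(np.hypot(W[...,0]-649,W[...,1]+59)<35)&(hs[...,2]<90); v,u=np.where(k); print('knob u',u.mean(),u.min(),u.max(),v.min(),v.max())
c=(647.5,-56)
red=((hs[...,0]<8)|(hs[...,0]>172))&(hs[...,1]>140)&(hs[...,2]>110)
near=np.hypot(W[...,0]-c[0],W[...,1]-c[1])<46
v,u=np.where(red&near&(W[...,2]<320)); print('red',len(u))
P=np.array([ray(d,a,b,309)[:2] for a,b in zip(u,v)])
r=np.hypot(*(P-c).T); print(r.min(),r.max()); 
th=(78.3-np.degrees(np.arctan2(*(P-c).T[::-1])))%360; print('red theta deg',np.median(th[r>25]),len(th[r>25]),np.percentile(th[r>25],[5,95]))
a=rect(d,c,305); b=cv2.resize(img[130:330,220:420],(550,550)); save('w8.png',np.hstack([a,b])[:,:1100][:, :]) if 0 else save('w8.png',cv2.resize(np.hstack([a,b]),(800,400)))
E
```

```text
knob u 316.16772823779195 295 339 202 245
red 134
15.240194901986909 38.43534957579099
red theta deg 104.96506514066448 79 [102.77226751 107.12187296]
```

View pics/w8.png

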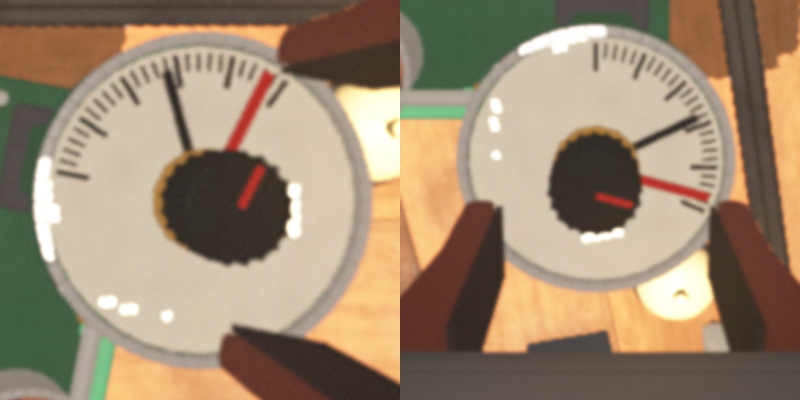

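The wrist crop shows the needle tip at (695,118), the red hand tip at (708,197) and the knob centre at (596,185), midway between the jaws to within ~4 mm. I'll fit the needle numerically, then centre over the knob.

Request:
{"method": "apply_moves", "body": {
  "increments": [
    {"gripper":60,"delta_pos":[0,-0.1,-0.03],"dr":[0,0,0]},
    {"gripper":60,"delta_pos":[0,-0.1,-0.03],"dr":[0,0,0]},
    {"gripper":60,"delta_pos":[0,-0.1,-0.04],"dr":[0,0,0]},
    {"gripper":60,"delta_pos":[0,-0.06,0],"dr":[0,0,0]},
    {"gripper":60,"delta_pos":[0,0,0],"dr":[0,0,0]}
  ]
}}

```text
t: 27.28
ee_pos: [645.3, -57.8, 331.9]
orientation: [1.349, 1.112, -1.349]
ft_force: [-1.5, -0.2, 0.7]
width: 52.8
```

```bash
cat >> h.py <<'E'
def hands(d,c=(647.5,-56)):
    hs=cv2.cvtColor(d['img'],cv2.COLOR_RGB2HSV); W=cloud(d); V,U=np.mgrid[:400,:640]
    r0=np.hypot(W[...,0]-c[0],W[...,1]-c[1])
    out={}
    for nm,m,z in(('red',((hs[...,0]<8)|(hs[...,0]>172))&(hs[...,1]>140)&(hs[...,2]>110),309),('needle',(hs[...,2]<75),306)):
        m=m&(r0<44)&(W[...,2]<316)&(W[...,2]>298)
        P=np.array([ray(d,a,b,z)[:2] for b,a in zip(*np.where(m))])
        if len(P)<8: out[nm]=len(P); continue
        r=np.hypot(*(P-c).T); th=(np.radians(78.3)-np.arctan2(P[:,1]-c[1],P[:,0]-c[0]))%(2*np.pi)
        k=(r>20)&(r<30); out[nm]=(k.sum(),np.median(th[k]).round(3),np.percentile(th[k],[10,90]).round(2)) if k.any() else 0
    return out
E
python3 - <<'E'
from h import *
print(hands(dict(np.load('w8.npz'))))
d=cam('wrist'); print(hands(d)); hs=cv2.cvtColor(d['img'],cv2.COLOR_RGB2HSV); W=cloud(d)
k=(abs(W[...,2]-334)<5)&(np.hypot(W[...,0]-649,W[...,1]+59)<35)&(hs[...,2]<90); v,u=np.where(k); print('knob u',u.mean(),u.min(),u.max())
o=ctrl.get_obs(); print(o['t'],o['ee_pos'])
E
```

```text
{'red': (np.int64(59), np.float64(1.83), array([1.79, 1.87])), 'needle': (np.int64(30), np.float64(1.105), array([1.08, 1.13]))}
{'red': (np.int64(57), np.float64(1.831), array([1.79, 1.87])), 'needle': (np.int64(32), np.float64(1.104), array([1.08, 1.13]))}
knob u 325.28962536023056 304 348
27.3333 [645.48128432 -57.85306582 331.831748  ]
```

Request:
{"method": "apply_moves", "body": {
  "increments": [
    {"gripper":60,"delta_pos":[0.6,0.15,0],"dr":[0,0,0]},
    {"gripper":60,"delta_pos":[1,0,0],"dr":[0,0,0]},
    {"gripper":60,"delta_pos":[1.2,0,0],"dr":[0,0,0]},
    {"gripper":60,"delta_pos":[1,0,0],"dr":[0,0,0]},
    {"gripper":60,"delta_pos":[0.6,0,0],"dr":[0,0,0]}
  ]
}}

```text
t: 27.75
ee_pos: [646.1, -58.2, 284.7]
orientation: [1.348, 1.115, -1.352]
ft_force: [0.2, 0.2, -0.2]
width: 52.4
```

Request:
{"method": "apply_moves", "body": {
  "increments": [
    {"gripper":45,"delta_pos":[0,0,0],"dr":[0,0,0]},
    {"gripper":38,"delta_pos":[0,0,0],"dr":[0,0,0]},
    {"gripper":34,"delta_pos":[0,0,0],"dr":[0,0,0]},
    {"gripper":34,"delta_pos":[0,0,0],"dr":[0,0,0]},
    {"gripper":34,"delta_pos":[0,0,0],"dr":[0,0,0]}
  ]
}}

```text
t: 28.17
ee_pos: [647.5, -58.4, 288.1]
orientation: [1.35, 1.111, -1.348]
ft_force: [-0.2, 0.4, -0.1]
width: 29.9
```

Run:
```python
from h import *
print(ft(4)); o=ctrl.get_obs(); print(o['t'],o['ee_pos'],o['width'])
d=cam('wrist'); print(hands(d)); hs=cv2.cvtColor(d['img'],cv2.COLOR_RGB2HSV); W=cloud(d)
for n in('side','scene'):
    e=cam(n); w=cloud(e); h=cv2.cvtColor(e['img'],cv2.COLOR_RGB2HSV)
    q=w[((h[...,0]<12)|(h[...,0]>170))&(h[...,1]>100)&(h[...,2]<150)&(np.hypot(w[...,0]-648,w[...,1]+57)<60)&(w[...,2]>308)&(w[...,2]<370)]
    print(n,len(q),np.sort(q[:,2])[:8].round())
    for s in(1,-1):
        k=q[(s*(q[:,0]-648)>0)]; print(len(k),k.mean(0).round(1) if len(k) else '',k[:,2].min() if len(k) else '')
```

```text
(array([-0.678, -0.334, -0.002, -0.049,  0.085, -0.011]), array([0.255, 0.1  , 0.335, 0.019, 0.015, 0.014]), array([ 0.14,  0.95, -0.93, -0.17]))
28.3667 [647.26643122 -58.33249238 287.77719542] 29.53542242527857
{'red': 0, 'needle': (np.int64(58), np.float64(1.101), array([1.08, 1.13]))}
side 61 [326. 329. 329. 330. 330. 332. 332. 334.]
34 [665.8 -71.2 350.9] 325.89744390413654
27 [626.5 -64.9 348. ] 329.36546014398914
scene 80 [309. 311. 314. 320. 321. 321. 322. 322.]
25 [662.6 -71.5 339.7] 309.3093059389169
55 [623.9 -60.1 344.8] 319.561484158793
```

Request:
{"method": "apply_moves", "body": {
  "increments": [
    {"gripper":0,"delta_pos":[0,0,0],"dr":[0,0,0]},
    {"gripper":0,"delta_pos":[0,0,0],"dr":[0,0,0]},
    {"gripper":0,"delta_pos":[0,0,0],"dr":[0,0,0]},
    {"gripper":0,"delta_pos":[0,0,0],"dr":[0,0,0]},
    {"gripper":0,"delta_pos":[0,0,0],"dr":[-0.03,0,0]}
  ]
}}

```text
t: 28.93
ee_pos: [647.3, -58.3, 287.5]
orientation: [1.328, 1.128, -1.327]
ft_force: [0.6, -0.7, -0.0]
width: 26.1
```

Request:
{"method": "apply_moves", "body": {
  "increments": [
    {"gripper":0,"delta_pos":[0,0,0],"dr":[-0.07,0,0]},
    {"gripper":0,"delta_pos":[0,0,0],"dr":[-0.07,0,0]},
    {"gripper":0,"delta_pos":[0,0,0],"dr":[-0.07,0,0]},
    {"gripper":0,"delta_pos":[0,0,0],"dr":[-0.07,0,0]},
    {"gripper":0,"delta_pos":[0,0,0],"dr":[-0.07,0,0]}
  ]
}}

```text
t: 29.35
ee_pos: [647.8, -58.3, 287.5]
orientation: [1.068, 1.292, -1.066]
ft_force: [3.0, -0.0, -1.5]
width: 26.1
```

Request:
{"method": "apply_moves", "body": {
  "increments": [
    {"gripper":0,"delta_pos":[0,0,0],"dr":[-0.07,0,0]},
    {"gripper":0,"delta_pos":[0,0,0],"dr":[-0.07,0,0]},
    {"gripper":0,"delta_pos":[0,0,0],"dr":[-0.07,0,0]},
    {"gripper":0,"delta_pos":[0,0,0],"dr":[-0.07,0,0]},
    {"gripper":0,"delta_pos":[0,0,0],"dr":[-0.07,0,0]}
  ]
}}

```text
t: 29.77
ee_pos: [648.3, -58.1, 287.5]
orientation: [0.803, 1.416, -0.8]
ft_force: [4.2, 0.7, -1.5]
width: 26.3
```

Run:
```python
from h import *
print(ft(4)); o=ctrl.get_obs(); print(o['t'],o['ee_pos'],o['width'],np.degrees(np.arctan2(*R.from_rotvec(o['orientation']).as_matrix()[1::-1,1])))
for n in('wrist','side','scene'):
    d=cam(n); print(n,hands(d,(647.5,-56) if n=='wrist' else (649,-59)))
```

```text
(array([ 5.099,  0.878, -1.818,  0.049, -0.886,  0.03 ]), array([0.085, 0.205, 0.176, 0.012, 0.01 , 0.009]), array([-1.92, -2.35, -1.45, -1.55]))
29.9667 [648.32155022 -58.10857591 287.52855004] 25.75201778985165 30.759259661844286
wrist {'red': (np.int64(11), np.float64(1.069), array([1.05, 1.1 ])), 'needle': (np.int64(1), np.float64(1.785), array([1.79, 1.79]))}
side {'red': 0, 'needle': 0}
scene {'red': 0, 'needle': 1}
```

Request:
{"method": "apply_moves", "body": {
  "increments": [
    {"gripper":36,"delta_pos":[0,0,0],"dr":[0,0,0]},
    {"gripper":45,"delta_pos":[0,0,0],"dr":[0,0,0]},
    {"gripper":60,"delta_pos":[0,0,0],"dr":[0,0,0]},
    {"gripper":60,"delta_pos":[0,0,0],"dr":[0,0,0]},
    {"gripper":60,"delta_pos":[0,0,0],"dr":[0,0,0]}
  ]
}}

```text
t: 30.53
ee_pos: [646.9, -58.3, 287.5]
orientation: [0.805, 1.417, -0.805]
ft_force: [0.2, 0.5, 0.3]
width: 51.9
```

Request:
{"method": "apply_moves", "body": {
  "increments": [
    {"gripper":60,"delta_pos":[-0.6,0,0],"dr":[0,0,0]},
    {"gripper":60,"delta_pos":[-1.2,0,0],"dr":[0,0,0]},
    {"gripper":60,"delta_pos":[-1.6,0,0],"dr":[0,0,0]},
    {"gripper":60,"delta_pos":[-1.2,0,0],"dr":[0,0,0]},
    {"gripper":60,"delta_pos":[-0.6,0,0],"dr":[0,0,0]}
  ]
}}

```text
t: 30.95
ee_pos: [648.2, -58.4, 342.6]
orientation: [0.805, 1.413, -0.803]
ft_force: [-0.2, -0.4, 0.4]
width: 52.7
```

Run:
```python
from h import *
o=ctrl.get_obs(); print(o['t'],o['ee_pos'],o['width'])
d=cam('wrist'); np.savez('w9.npz',**d); print(hands(d))
hs=cv2.cvtColor(d['img'],cv2.COLOR_RGB2HSV); W=cloud(d); c=np.array((647.5,-56))
m=(np.hypot(W[...,0]-c[0],W[...,1]-c[1])<40)&(abs(W[...,2]-306)<9)
for nm,mm,z in(('red',((hs[...,0]<10)|(hs[...,0]>170))&(hs[...,1]>120)&(hs[...,2]>80),309),('dark',hs[...,2]<90,306)):
    P=np.array([ray(d,a,b,z)[:2] for b,a in zip(*np.where(m&mm))])-c
    if not len(P): continue
    th=(np.radians(78.3)-np.arctan2(P[:,1],P[:,0]))%(2*np.pi); r=np.hypot(*P.T)
    for lo in(16,20,24,28,32):
        k=(r>=lo)&(r<lo+4); print(nm,lo,k.sum(),np.percentile(th[k],[5,25,50,75,95]).round(2) if k.any() else '')
for n in('side','scene'):
    e=cam(n); print(n,armz(e,180,225))
save('w9.png',cv2.resize(rect(d,c,306),(550,550)))
```

```text
30.95 [648.16501947 -58.41106231 342.63735902] 52.659296183789735
{'red': (np.int64(58), np.float64(1.098), array([1.05, 1.14])), 'needle': 0}
red 16 26 [1.02 1.06 1.1  1.15 1.18]
red 20 25 [1.03 1.06 1.1  1.14 1.17]
red 24 26 [1.04 1.07 1.09 1.13 1.15]
red 28 27 [1.05 1.07 1.1  1.13 1.15]
red 32 31 [1.06 1.08 1.11 1.13 1.16]
dark 16 0 
dark 20 0 
dark 24 0 
dark 28 0 
dark 32 0 
side (np.int64(67), np.float64(206.7), array([203.5, 208.8]))
scene (np.int64(41), np.float64(206.0), array([203.3, 209.6]))
```

Red hand at 1.10 rad against the needle's 1.10, and the needle is now hidden underneath it. I'll back off a little, check the bystanders, and hand in.

Request:
{"method": "apply_moves", "body": {
  "increments": [
    {"gripper":60,"delta_pos":[-0.8,0,0],"dr":[0,0,0]},
    {"gripper":60,"delta_pos":[-0.8,0,0],"dr":[0,0,0]},
    {"gripper":60,"delta_pos":[-0.4,0,0],"dr":[0,0,0]},
    {"gripper":60,"delta_pos":[0,0,0],"dr":[0,0,0]},
    {"gripper":60,"delta_pos":[0,0,0],"dr":[0,0,0]}
  ]
}}

```text
t: 31.52
ee_pos: [647.3, -58.3, 359.7]
orientation: [0.805, 1.416, -0.804]
ft_force: [-0.6, 1.4, -0.8]
width: 52.4
```

Run:
```python
from h import *
d=cam('wrist'); print(hands(d))
s=cam('scene'); W0=cloud(dict(np.load('scene0.npz'))); W=cloud(s)
for nm,x0,x1,y0,y1 in(('box',610,720,70,160),('front',350,650,-420,-150)):
    for w in(W0,W):
        q=w[(w[...,0]>x0)&(w[...,0]<x1)&(w[...,1]>y0)&(w[...,1]<y1)&(w[...,2]>9)&(w[...,2]<90)]; print(nm,len(q),q.mean(0).round(1))
print(armz(s,180,225)); p=W[(np.hypot(W[...,0]-496,W[...,1]+26)<45)&(W[...,2]>40)&(W[...,2]<142)]; print('rim',np.sort(p[:,2])[-60::12].round())
ctrl.close_job()
```

```text
{'red': (np.int64(50), np.float64(1.097), array([1.05, 1.14])), 'needle': 0}
box 274 [658.5 119.8  41.4]
box 328 [658.  116.   40.5]
front 1832 [ 498.7 -336.8   29. ]
front 1839 [ 499.1 -336.6   29. ]
(np.int64(44), np.float64(206.7), array([204.1, 208.9]))
rim [129. 130. 131. 132. 133.]
the job is handed in; nothing more can be done
```

The pail is hanging on the scale's hook by its raised eye, the red set hand stands over the black needle, and I handed the job in at about 31.5 s. No verdict was reported.

**How it went**
- **Grasp:** the first grasp missed. The cameras put the fingertips about 29 mm behind the reported TCP, not 8 mm ahead as stated. The pail was not moved, and the second grasp held.
- **Hanging:** the pail weighed about 7.0 N in the air. I lowered it at 24–36 mm/s in steps. I let go only when the vertical force was back at the empty-gripper level (0.22 N against 0.14 N, each good to about ±0.15 N).
- **Setting the hand:** I turned the knob by about 0.73 rad.

**Last checks**
- **Pail:** the hook's sink stayed at about 54.5 mm from release to hand-in, and the rim was level just after release. I did not measure pail speeds, so I know of no bob only from these steady readings.
- **Hands:** the red hand reads 1.10 rad and the needle read 1.10 rad just before I turned the knob. The needle is now hidden under the red hand, so I could not measure both at once.
- **Bystanders:** the area around the gift box and the front counter area show no clear movement (averages within 4 mm and 0.4 mm of the start). I did not check each bystander separately.

**Disagreements**
- **Sink:** the weight predicted about 58 mm, but the images show 54.5 mm and the needle corresponds to 55 mm. That is about 0.4 N, within the noise of the force and camera readings.
- **Last picture:** the picture viewer's limit stopped me viewing the final close-up, so those last checks are numerical only.

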